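# Square the clamping cauls and load the end stamper

## Robot

A 6-joint arm with a two-finger parallel gripper is mounted at the origin on the work surface. World frame = base frame: x ahead of the robot, y to its left, z up, the work surface at z = 0. Lengths are in m, angles in rad, forces in N, time in s.
With the tool pointing down it reaches from about 0.35 to 0.775 m from the base axis. Payload 5.5 kg.
Tool frame: the origin (TCP) lies at the very end of the fingers, on their centre line; the grasp point (between the pads) lies 19 mm behind it (grip_point_offset is the distance from the TCP to the grasp point, in m); z points along the fingers, y is the direction in which the jaws open and shut (so a half turn about z gives the same grasp; the last joint's range is limited). The gripper opens to 85 mm and grips with 20 to 120 N. Pads are 22 mm wide; open, the fingers measure 114 mm over their backs; the gripper's body (76 mm by 85 mm) begins 54 mm behind the grasp point. The pads swing forward as they close: fully open they stand 13 mm farther back than shut.
Start: joints at [1.014, 0.313, 0.046, 1.304, 0, 1.431], TCP at [0.233, 0.526, 0.231] pointing down, gripper open.
Joint ranges: [-2.76, 2.76], [-0.86, 1.69], [-1.03, 1.26], [-2.2, 2.34], [-1.47, 1.5], [-3.14, 3.14]. Speed limits (rad/s): [2.57, 2.57, 3.14, 3.14, 3.14, 3.14].

## Interface

Orientations are given as a unit quaternion [w, x, y, z].
In Python, from workcell import * gives the robot as it stands.
- The arm moves only by the shell command python3 -m crank 'ROWS' [OPENING] [FORCE]. ROWS is a JSON object of lists of equal length, an entry for each row: "travel": the shift along the tool's x, y, z in units of 40 mm (1.0 is 40 mm), a list of three; "turn": the turn about the tool's z in rad. In form: {"travel": [[x, y, z], ...], "turn": [turn, ...]}. A call has 1 to 5 rows; each row is the pose to reach, as a shift and turn from the pose commanded when the call began, along the tool's axes at that moment; what a row does not reach only later rows make up. A row lasts 1/12 s, in which the tool goes at most 41.7 mm and 7.16 degrees, less where a joint would pass 70% of its speed; a pose out of reach is approached as far as the arm can. A call with a gripper value outside its range is refused whole. OPENING is the finger opening in mm, from 0 to 85.4, set as the call begins (- or left out, the last holds). The fingers move at their own pace and stop on an object; FORCE is the grip in N (left out, the last holds). Time passes only in rows, so rows that repeat a pose let the fingers close. It gives the time, the measured TCP pose, the force and the opening at its end, in the units of the state.
- get_state(): the state, without advancing time (a new reading comes with each control period).
- read_camera(name): name is "scene" or "top" or "wrist"; returns a dict with "image" (384x512x3 uint8, red, green, blue), "K" (3x3 intrinsics, pixels), "R" (3x3) and "t" (3): a world point X has camera coordinates R X + t. Camera axes: x right, y down, z forward; pixel columns grow to the right and rows downward; lengths in m; the calibration is good to about 2 mm. A picture is of the moment at which its call begins. There is no depth.
- hand_in(): hands the job in, once; it reports no verdict.
The state is a dict: "clock": time; "joint_pos": joint angles; "qvel": joint speeds; "tau": joint torques, N m; "tcp_pos": TCP position; "orientation": TCP orientation; "wrist_force": force on the tool from outside, world axes, zero at the start; "ft_torque": the same for the moment, N m; "finger_gap": finger opening in m.
Only numpy, scipy, OpenCV 4.12 (cv2) and the standard library are available. Lean on these libraries where they do the work, as an engineer would, in place of code of your own. Each camera call takes 0.05 s, during which the arm holds its last target. There are 200 camera calls.

## Task

Take the cork-faced wooden cauls one at a time, longest first: push each one flush into the corner of the two low wooden fences on the steel board so that it touches both, then pick it up from there and lay it, cork up, in a free lane of the stamping machine's sled, straight, with its far end within a centimetre of the stop at the sled's far end. When every caul on the bench is loaded, push the sled towards the machine's head until its detent snaps it fully home, then press the long black start bar all the way down near its middle so that it goes down level, and let it come up again. Do not press the bar before the sled is home, and leave the rubber dolly and the spray can where they are.

Things in the scene. Friction and masses are not known exactly. Their poses are not given: they have to be found in the camera images.
- long_c (a point): centre (half-way up) of the longest clamping caul: a brown hardwood block 140 mm long, 44 mm wide, 50 mm high with a cork face on top; its x axis runs along its length, y across the width, z up. About 0.22 kg (varies). It lies flat on the bench, cork up; may be absent (None).
- mid_c (a point): centre (half-way up) of the middle-length clamping caul: a brown hardwood block 110 mm long, 44 mm wide, 50 mm high with a cork face on top; its x axis runs along its length, y across the width, z up. About 0.17 kg (varies). It lies flat on the bench, cork up; may be absent (None).
- short_c (a point): centre (half-way up) of the shortest clamping caul: a brown hardwood block 80 mm long, 44 mm wide, 50 mm high with a cork face on top; its x axis runs along its length, y across the width, z up. About 0.12 kg (varies). It lies flat on the bench, cork up; may be absent (None).
- corner (a point): inner corner of the two wooden fences, on top of the squaring board's 6 mm steel plate (x -205..35, y -40..130 mm). x runs along the long fence towards the end stop, y from the long fence out over the plate, z up. Fences: 22 mm thick, 14 mm above the plate. A squared caul lies along the long fence, filling x from -(its length) to 0 and y from 0 to 44 mm. Fixed; place and yaw vary.
- lane0 (a point): left lane of the aluminium sled: point on its floor (26 mm above the bench), mid-width, at the face of the far stop. x points to the machine's head (the push direction), y left, z up. The lane spans x -160..0, is 52 mm wide between ribs 8 mm high; lanes 80 mm apart. Stop 14 mm high. The 75 mm high machine head begins 105 mm beyond when the sled is out, 15 mm when home.
- lane1 (a point): middle lane of the aluminium sled: point on its floor (26 mm above the bench), mid-width, at the face of the far stop. x points to the machine's head (the push direction), y left, z up. The lane spans x -160..0, is 52 mm wide between ribs 8 mm high; lanes 80 mm apart. Stop 14 mm high. The 75 mm high machine head begins 105 mm beyond when the sled is out, 15 mm when home.
- lane2 (a point): right lane of the aluminium sled: point on its floor (26 mm above the bench), mid-width, at the face of the far stop. x points to the machine's head (the push direction), y left, z up. The lane spans x -160..0, is 52 mm wide between ribs 8 mm high; lanes 80 mm apart. Stop 14 mm high. The 75 mm high machine head begins 105 mm beyond when the sled is out, 15 mm when home.
- sled_push (a point): middle of the near (robot-side) face of the sled's wooden push board: 12 mm thick, 244 mm wide, top 18 mm above this point, bottom 30 mm below it (14 mm above the bench). x points the way to push. The machine's 12 mm high base plate starts 12 mm beyond this face at sled 0, so it comes to lie under the near side as the sled goes in. Sled 0.9 kg.
- sled (a joint): sled travel along lane x in m: 0 fully out (starts 0 to 0.03), 0.09 fully home against its end stop. It slides with about 1.5 N friction; a sprung detent resists with up to about 8 N between 0.067 and 0.080, then snaps the sled in over the last 10 mm and holds it; home reads above 0.086.
- bar_mid (a point): middle of the top face of the long black start bar, 170 mm long (along y), 26 mm wide, 12 mm thick, top about 64 mm above the bench, on a grey console 60 x 200 mm and 34 mm high. z up.
- bar_press (a joint): how far the middle of the start bar is pressed down in m: 0 up, 0.010 fully down; springs back; takes about 2 N to start and 7 N fully down. Pressed counts above 0.008.
- bar_tilt (a joint): rocking of the start bar about its middle in rad, 0 level (sprung, 3 Nm/rad); pressing off-centre tilts it. Level means within 0.035.
- dolly: bystander: black rubber dolly, double-headed, 72 mm across, 108 mm high, standing; origin at its underside
- spraycan: bystander: spray can 60 mm across, 170 mm high, standing; origin at its underside

How it is judged:
By the outcome, as a careful person would: the job done as asked, in the order asked, and still so for the second after the job is handed in, with the robot touching nothing.
Of caul_long, caul_mid, caul_short only 2 to 3 are there at a start; the rules pass over those that are not, and their reading is None.
At some moment in a run one of caul_long, caul_mid, caul_short may be knocked a few centimetres aside while the robot is not near it.
Once in a run the grip may slacken for a moment while it holds something.
It also fails if it takes over 210 s, if anything falls off the work surface, if the arm or the gripper's body presses on something with over 40 N, if the wrist force passes 120 N, or if a joint passes its speed limit or range.

## Working session

There is one attempt and no reset: what is moved stays moved. The work goes in short steps, Python scripts to look and compute and a shell command to move; the robot and the scene stay as the last step left them, time stands still between calls to the robot, and variables do not carry over. Pictures are saved under pics/ and viewed, about 12 in all and at most 16, crops included, and the job is handed in when it is done.

```bash
mkdir -p pics; ls
cat > h.py <<'E'
from workcell import *
import numpy as np, cv2, json
from scipy.spatial.transform import Rotation as Ro
def cam(n,f=None):
    c=read_camera(n)
    if f: cv2.imwrite('pics/'+f,cv2.cvtColor(c['image'],cv2.COLOR_RGB2BGR))
    np.savez('cam_'+n+'.npz',K=c['K'],R=c['R'],t=c['t'],image=c['image'])
    return c
def ray(c,u,v,z):
    "pixel to world point at height z"
    K,R,t=map(np.array,(c['K'],c['R'],c['t']))
    d=R.T@np.linalg.solve(K,[u,v,1.]); o=-R.T@t
    return o+d*(z-o[2])/d[2]
def proj(c,X):
    K,R,t=map(np.array,(c['K'],c['R'],c['t'])); p=K@(R@np.array(X)+t); return p[:2]/p[2]
def st():
    s=get_state(); q=s['orientation']; r=Ro.from_quat([q[1],q[2],q[3],q[0]])
    return s,np.array(s['tcp_pos']),r
E
python3 - <<'E'
from h import *
for n in('top','scene'):
    c=cam(n,n+'0.png'); print(n,np.round(c['K'],1).tolist(),np.round(-np.array(c['R']).T@c['t'],3))
im=cv2.imread('pics/top0.png'); cv2.imwrite('pics/top0b.png',cv2.resize(im,(800,600),interpolation=cv2.INTER_CUBIC))
s,p,r=st();print(s['clock'],p,r.as_matrix().round(3))
E
```

```text
pics
top [[394.2, 0.0, 253.6], [0.0, 394.2, 191.4], [0.0, 0.0, 1.0]] [0.418 0.012 1.192]
scene [[425.4, 0.0, 249.5], [0.0, 425.4, 190.3], [0.0, 0.0, 1.0]] [1.252 0.637 0.792]
0.1 [0.23255508 0.52538746 0.23050079] [[-0.914  0.405 -0.001]
 [ 0.405  0.914 -0.001]
 [ 0.    -0.002 -1.   ]]
```

View pics/top0b.png

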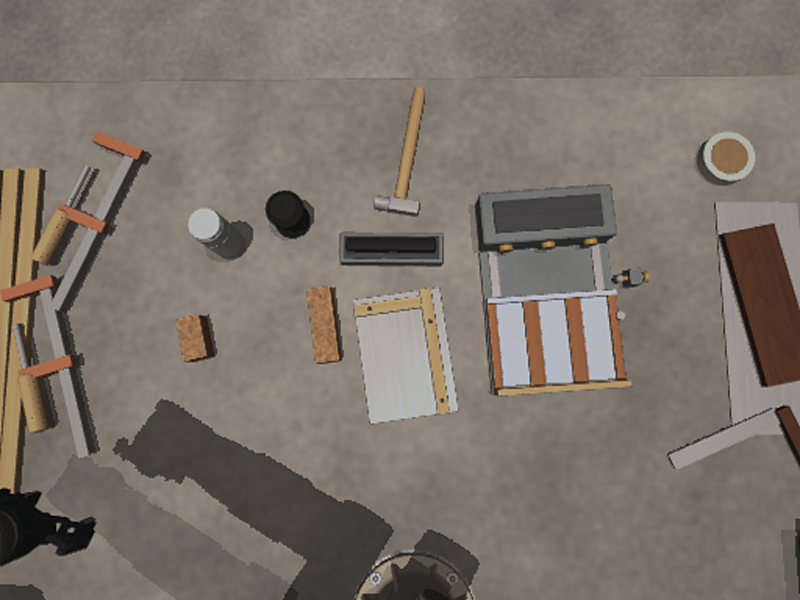

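View pics/scene0.png

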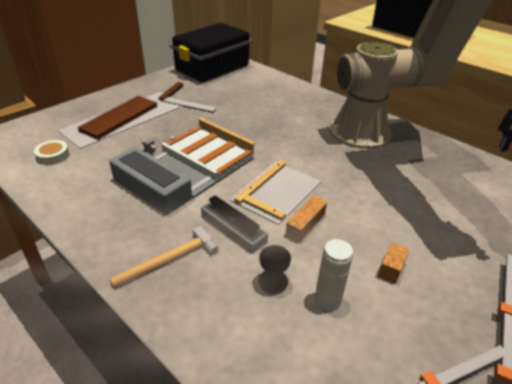

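```bash
cat >> h.py <<'E'
def go(x,y,z,yaw=None):
    "print travel/turn (units) from current measured pose; yaw=angle of tool x axis in world (mod pi)"
    s,p,r=st(); m=r.as_matrix(); d=m.T@(np.array([x,y,z])-p)/.04
    a=np.arctan2(m[1,0],m[0,0]); t=0
    if yaw is not None: t=-((yaw-a+np.pi/2)%np.pi-np.pi/2)
    print('travel',d.round(3),'turn',round(t,3),'q6',round(s['joint_pos'][5],2),'yawnow',round(a,3))
def cork(c,z=.05):
    h=cv2.cvtColor(c['image'],cv2.COLOR_RGB2HSV)
    m=cv2.inRange(h,(5,110,90),(16,255,255)); m=cv2.morphologyEx(m,cv2.MORPH_OPEN,np.ones((3,3)))
    out=[]
    for k in cv2.findContours(m,0,1)[0]:
        if cv2.contourArea(k)<250: continue
        b=cv2.boxPoints(cv2.minAreaRect(k)); w=np.array([ray(c,u,v,z)[:2] for u,v in b])
        e=[w[1]-w[0],w[2]-w[1]]; l=[np.linalg.norm(q) for q in e]; i=int(np.argmax(l))
        out.append((w.mean(0).round(4),np.round(sorted(l),4),round(float(np.arctan2(e[i][1],e[i][0])%np.pi),3),b.mean(0).round(0)))
    return out
E
python3 - <<'E'
from h import *
c=np.load('cam_top.npz')
for o in cork(c): print(o)
P={'corner':(421,312,.01),'fence_low':(437,413,.02),'barL':(346,246,.064),'barR':(437,244,.064),'lane_stopL':(490,300,.04),'stopR':(616,292,.04),'pushL':(498,394,.062),'pushR':(631,383,.062),'headL':(481,250,.075),'headR':(613,237,.075)}
for k,(u,v,z) in P.items(): print(k,ray(c,u/1.5625,v/1.5625,z).round(4))
im=cv2.cvtColor(c['image'],cv2.COLOR_RGB2BGR)[110:285,190:420]
cv2.imwrite('pics/top0c.png',cv2.resize(im,None,fx=3.4,fy=3.4,interpolation=cv2.INTER_CUBIC))
go(.5,.13,.3,0)
E
```

```text
(array([0.4062, 0.6678]), array([0.1002, 0.1191]), 0.346, array([ 33., 251.], dtype=float32))
(array([0.5069, 0.4124]), array([0.0429, 0.0792]), 0.238, array([122., 216.], dtype=float32))
(array([ 0.4969, -0.2254]), array([0.0264, 0.1527]), 0.065, array([342., 219.], dtype=float32))
(array([ 0.5023, -0.3038]), array([0.0267, 0.1532]), 0.066, array([369., 217.], dtype=float32))
(array([0.5312, 0.1665]), array([0.043 , 0.1382]), 0.136, array([206., 208.], dtype=float32))
(array([0.6941, 0.651 ]), array([0.097 , 0.1189]), 2.829, array([ 45., 154.], dtype=float32))
(array([ 0.8548, -0.6102]), array([0.0627, 0.0628]), 3.062, array([466.,  99.], dtype=float32))
corner [ 0.5578 -0.0182  0.01  ]
fence_low [ 0.3663 -0.0464  0.02  ]
barL [0.6765 0.1227 0.064 ]
barR [ 0.6794 -0.0478  0.064 ]
lane_stopL [ 0.5765 -0.1476  0.04  ]
stopR [ 0.5907 -0.3844  0.04  ]
pushL [ 0.4018 -0.155   0.062 ]
pushR [ 0.421  -0.3953  0.062 ]
headL [ 0.665  -0.1283  0.075 ]
headR [ 0.6882 -0.3722  0.075 ]
travel [-10.115  -6.334  -1.73 ] turn -0.417 q6 1.43 yawnow 2.725
```

View pics/top0c.png

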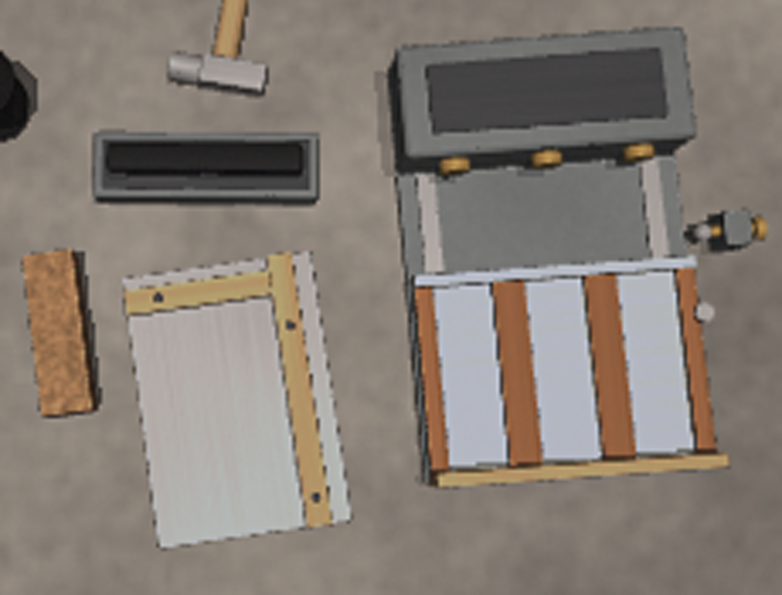

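```bash
python3 - <<'E'
from h import *
go(.531,.1665,.23,.136)
E
python3 -m crank '{"travel":[[-0.8,-0.5,0],[-1.6,-1.0,0],[-2.4,-1.5,0],[-3.2,-2.0,0],[-4.0,-2.5,0]],"turn":[-0.11,-0.22,-0.33,-0.44,-0.553]}' 85 40
python3 - <<'E'
from h import *
go(.531,.1665,.23,.136)
E
```

```text
travel [-10.455  -5.183   0.018] turn -0.553 q6 1.43 yawnow 2.725
clock: 0.52
tcp_pos: [0.3384, 0.3687, 0.2309]
orientation: [-0.0, -0.07, 0.998, -0.0]
wrist_force: [0.7, -0.0, 0.3]
finger_gap: 0.085
travel [-4.065 -5.676  0.022] turn 0.003 q6 0.53 yawnow -3.002
```

```bash
python3 -m crank '{"travel":[[-0.55,-0.8,0],[-1.1,-1.6,0],[-1.65,-2.4,0],[-2.2,-3.1,0],[-2.75,-3.85,0]],"turn":[0,0,0,0,0]}'
python3 -m crank '{"travel":[[-0.5,-0.7,0],[-1.0,-1.4,0],[-1.1,-1.6,0],[-1.1,-1.6,0],[-1.1,-1.6,0]],"turn":[0,0,0,0,0]}'
python3 - <<'E'
from h import *
c=cam('wrist','w1.png')
for o in cork(c): print(o)
go(.531,.1665,.2,.136)
print(np.round(-np.array(c['R']).T@c['t'],3),st()[1])
E
```

```text
clock: 0.93
tcp_pos: [0.4683, 0.2308, 0.2311]
orientation: [-0.0, -0.067, 0.998, 0.0]
wrist_force: [0.0, 0.5, -0.1]
finger_gap: 0.0851
clock: 1.35
tcp_pos: [0.5192, 0.1746, 0.2307]
orientation: [-0.001, -0.066, 0.998, 0.0]
wrist_force: [-1.2, 0.4, -0.1]
finger_gap: 0.0851
(array([0.5049, 0.413 ]), array([0.0437, 0.0829]), 0.236, array([451., 186.], dtype=float32))
(array([0.5294, 0.1686]), array([0.0397, 0.1378]), 0.163, array([247., 178.], dtype=float32))
travel [-0.274 -0.258  0.773] turn -0.003 q6 0.05 yawnow -3.008
[0.45  0.166 0.373] [0.51881981 0.17526033 0.23096016]
```

View pics/w1.png

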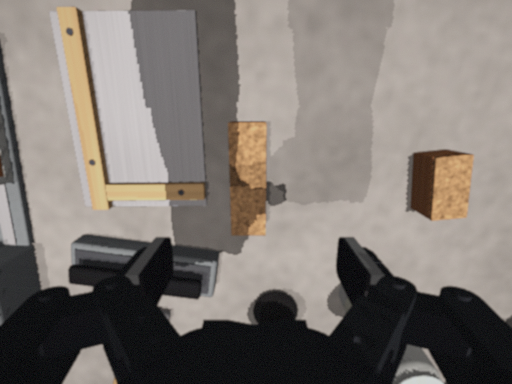

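```bash
python3 - <<'E'
from h import *
c=np.load('cam_wrist.npz')
for n,(u,v,z) in {'corner':(104,183,.013),'fence top end':(77,10,.02),'short fence end':(204,183,.02)}.items(): print(n,ray(c,u,v,z).round(4))
im=cv2.cvtColor(c['image'],cv2.COLOR_RGB2BGR)[0:230,40:300]
cv2.imwrite('pics/w1c.png',cv2.resize(im,None,fx=2.6,fy=2.6,interpolation=cv2.INTER_CUBIC))
go(.530,.1675,.018,.14)
E
python3 -m crank '{"travel":[[-0.27,-0.22,0.7],[-0.27,-0.22,1.4],[-0.27,-0.22,2.1],[-0.27,-0.22,2.8],[-0.27,-0.22,3.4]],"turn":[0,0,0,0,0]}'
python3 - <<'E'
from h import *
go(.530,.1675,.018,.14)
E
```

```text
corner [ 0.5663 -0.0206  0.013 ]
fence top end [ 0.3673 -0.0436  0.02  ]
short fence end [0.5468 0.1128 0.02  ]
travel [-0.258 -0.232  5.324] turn -0.007 q6 0.05 yawnow -3.008
clock: 1.82
tcp_pos: [0.5297, 0.1692, 0.0938]
orientation: [-0.001, -0.068, 0.998, 0.0]
wrist_force: [-0.1, 0.6, -0.9]
finger_gap: 0.0848
travel [-0.004 -0.043  1.895] turn -0.004 q6 0.03 yawnow -3.006
```

View pics/w1c.png

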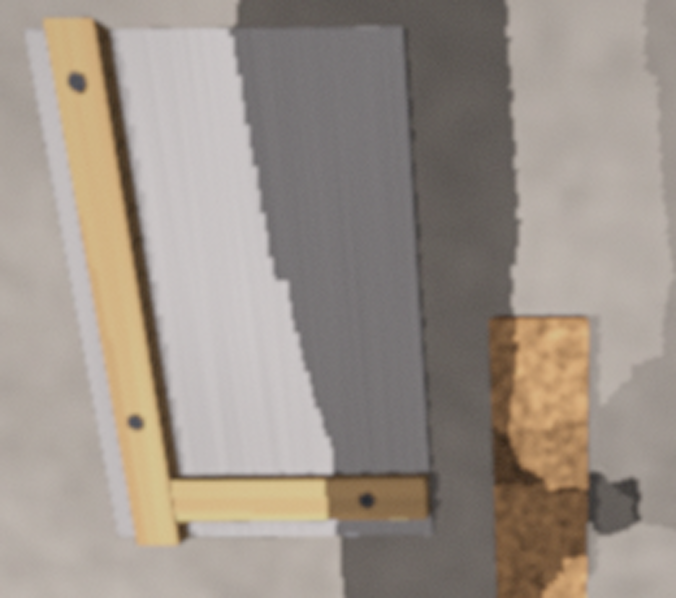

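```bash
python3 - <<'E'
from h import *
c=np.load('cam_wrist.npz')
for (u,v,z) in [(78.5,7.7,.02),(105.4,183.8,.02),(204.6,183.1,.02),(83.1,11.5,.006),(109.2,182.3,.006)]: print(ray(c,u,v,z).round(4))
E
python3 -m crank '{"travel":[[0,-0.04,0.6],[0,-0.04,1.2],[0,-0.04,1.7],[0,-0.04,1.88],[0,-0.04,1.88]],"turn":[0,0,0,0,0]}'
python3 -m crank '{"travel":[[0,0,0],[0,0,0],[0,0,0],[0,0,0],[0,0,0]],"turn":[0,0,0,0,0]}' 20 40
python3 -m crank '{"travel":[[0,0,0],[0,0,0],[0,0,0],[0,0,-0.4],[0,0,-1.0]],"turn":[0,0,0,0,0]}'
python3 -m crank '{"travel":[[0,0,-0.3],[0,0,-0.6],[0,0,-0.6]],"turn":[0,0,0]}'
python3 - <<'E'
from h import *
cam('wrist','w2.png')
print(get_state()['joint_pos'])
go(.487,.018,.026,.14)
E
```

```text
[ 0.3648 -0.0418  0.02  ]
[ 0.5648 -0.0152  0.02  ]
[0.5468 0.1136 0.02  ]
[ 0.3647 -0.0449  0.006 ]
[ 0.5666 -0.0172  0.006 ]
clock: 2.23
tcp_pos: [0.5291, 0.167, 0.0184]
orientation: [-0.002, -0.068, 0.998, -0.0]
wrist_force: [-0.0, -0.7, 1.3]
finger_gap: 0.0852
clock: 2.65
tcp_pos: [0.5331, 0.1666, 0.0219]
orientation: [0.002, -0.067, 0.998, 0.001]
wrist_force: [-1.3, 1.5, 5.4]
finger_gap: 0.0434
clock: 3.07
tcp_pos: [0.5295, 0.1654, 0.0585]
orientation: [-0.003, -0.066, 0.998, -0.0]
wrist_force: [-0.3, 0.4, -2.3]
finger_gap: 0.0436
clock: 3.32
tcp_pos: [0.5335, 0.166, 0.0868]
orientation: [0.002, -0.066, 0.998, 0.0]
wrist_force: [0.6, 0.3, -2.4]
finger_gap: 0.0432
[ 1.58087794e-01  3.64629703e-01 -2.52192868e-01  9.51024901e-01
 -6.90697131e-05  2.49994426e-02]
travel [ 1.633 -3.514  1.48 ] turn -0.007 q6 0.02 yawnow -3.009
```

View pics/w2.png

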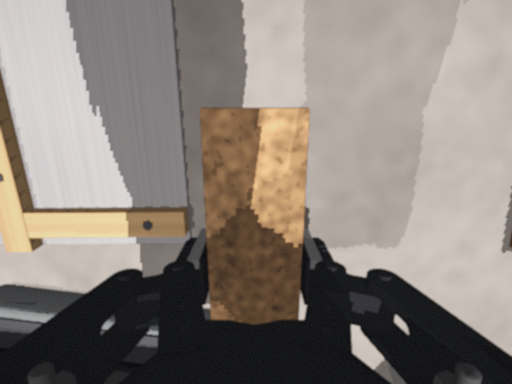

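Run:
```python
from h import *
c=np.load('cam_wrist.npz'); s,p,r=st(); z=p[2]+.032; print(p)
for u,v in [(203,108),(308,108),(211,321),(299,321)]:
    w=ray(c,u,v,z); print(w.round(4),(r.as_matrix().T@(w-p)).round(4))
t=np.load('cam_top.npz'); print(ray(t,270.3,197.4,.013),ray(t,279.4,264.7,.013))
go(.4861,.0031,.06,.137)
```

```text
[0.53291781 0.16594591 0.08539393]
[0.4649 0.1375 0.1174] [ 0.0711 -0.0192 -0.0322]
[0.4595 0.1774 0.1174] [ 0.0711  0.0211 -0.0322]
[0.5628 0.1494 0.1174] [-0.0275 -0.0204 -0.0319]
[0.5572 0.1916 0.1174] [-0.0276  0.0222 -0.0319]
[ 0.56438816 -0.02081142  0.013     ] [ 0.36488432 -0.04595909  0.013     ]
travel [ 1.702 -3.88   0.63 ] turn -0.004 q6 0.02 yawnow -3.009
```

```bash
python3 -m crank '{"travel":[[0.35,-0.8,0],[0.7,-1.6,0],[1.05,-2.4,0],[1.4,-3.2,0],[1.7,-3.88,0]],"turn":[0,0,0,0,0]}'
python3 -m crank '{"travel":[[0,0,0.3],[0,0,0.9],[0,0,0.9],[0,0,0.9]],"turn":[0,0,0,0]}'
python3 - <<'E'
from h import *
go(.4861,.0031,.026,.137)
E
```

```text
clock: 3.78
tcp_pos: [0.4832, 0.0015, 0.0829]
orientation: [-0.001, -0.066, 0.998, 0.0]
wrist_force: [2.3, 0.5, -2.5]
finger_gap: 0.0431
clock: 4.12
tcp_pos: [0.4828, 0.0032, 0.0465]
orientation: [-0.002, -0.066, 0.998, 0.001]
wrist_force: [1.2, 0.9, -2.1]
finger_gap: 0.0435
travel [-0.085 -0.015  0.511] turn -0.004 q6 -0.29 yawnow -3.009
```

```bash
python3 -m crank '{"travel":[[0,0,0.25],[0,0,0.4],[0,0,0.45],[0,0,0.5],[0,0,0.5]],"turn":[0,0,0,0,0]}'
python3 -m crank '{"travel":[[0,-0.06,0],[0,-0.12,0],[0,-0.16,0],[0,-0.16,0]],"turn":[0,0,0,0]}'
python3 - <<'E'
from h import *
s,p,r=st(); print(p,(r.as_matrix().T@np.array(s['wrist_force'])).round(1))
E
```

```text
clock: 4.53
tcp_pos: [0.4852, 0.0034, 0.0282]
orientation: [0.0, -0.067, 0.998, 0.0]
wrist_force: [-0.9, -0.4, -2.6]
finger_gap: 0.0432
clock: 4.87
tcp_pos: [0.4862, -0.0037, 0.0283]
orientation: [0.0, -0.066, 0.998, -0.0]
wrist_force: [-0.3, 0.1, -2.5]
finger_gap: 0.0434
[ 0.48624218 -0.00372381  0.02829434] [0.3 0.1 2.5]
```

```bash
python3 -m crank '{"travel":[[0,0,0.03],[0,0,0.06],[0,0,0.07],[0,0,0.07]],"turn":[0,0,0,0]}'
python3 -m crank '{"travel":[[0,-0.04,0],[0,-0.08,0],[0,-0.08,0]],"turn":[0,0,0]}'
python3 - <<'E'
from h import *
s,p,r=st(); print(p,(r.as_matrix().T@np.array(s['wrist_force'])).round(1))
E
```

```text
clock: 5.2
tcp_pos: [0.4863, -0.0036, 0.0279]
orientation: [0.001, -0.066, 0.998, -0.0]
wrist_force: [-8.0, -0.7, 21.4]
finger_gap: 0.043
clock: 5.45
tcp_pos: [0.4864, -0.004, 0.0279]
orientation: [0.001, -0.067, 0.998, 0.003]
wrist_force: [-7.8, 10.7, 23.9]
finger_gap: 0.0432
[ 0.48635799 -0.00397101  0.02790765] [  6.3  11.8 -23.9]
```

```bash
python3 -m crank '{"travel":[[0,0,-0.05],[-0.05,0,-0.05],[-0.1,0,-0.05],[-0.1,0,-0.05]],"turn":[0,0,0,0]}'
python3 -m crank '{"travel":[[-0.04,0,0],[-0.08,0,0],[-0.08,0,0]],"turn":[0,0,0]}'
python3 - <<'E'
from h import *
s,p,r=st(); print(p,(r.as_matrix().T@np.array(s['wrist_force'])).round(1))
E
```

```text
clock: 5.78
tcp_pos: [0.4888, -0.0061, 0.0279]
orientation: [-0.001, -0.067, 0.998, -0.0]
wrist_force: [-9.0, -0.9, 13.4]
finger_gap: 0.0435
clock: 6.03
tcp_pos: [0.4921, -0.0058, 0.0279]
orientation: [-0.001, -0.066, 0.998, -0.0]
wrist_force: [-8.4, -1.3, 14.1]
finger_gap: 0.0434
[ 0.49210396 -0.00580391  0.02789231] [  8.5  -0.1 -14. ]
```

```bash
python3 -m crank '{"travel":[[0,0,-0.05],[0,0,-0.05]],"turn":[0,0]}'
python3 -m crank '{"travel":[[0,-0.04,0],[0,-0.08,0],[0,-0.08,0]],"turn":[0,0,0]}'
python3 - <<'E'
from h import *
s,p,r=st(); print(p,(r.as_matrix().T@np.array(s['wrist_force'])).round(1))
E
python3 -m crank '{"travel":[[-0.04,0,0],[-0.08,0,0],[-0.08,0,0]],"turn":[0,0,0]}'
python3 - <<'E'
from h import *
s,p,r=st(); print(p,(r.as_matrix().T@np.array(s['wrist_force'])).round(1))
E
```

```text
clock: 6.2
tcp_pos: [0.4939, -0.0057, 0.0293]
orientation: [0.0, -0.066, 0.998, -0.0]
wrist_force: [-0.1, -0.3, -2.5]
finger_gap: 0.0435
clock: 6.45
tcp_pos: [0.4938, -0.0063, 0.029]
orientation: [0.0, -0.068, 0.998, 0.003]
wrist_force: [-1.2, 9.3, 1.6]
finger_gap: 0.0435
[ 0.49376546 -0.00632879  0.02899428] [-0.1  9.4 -1.5]
clock: 6.7
tcp_pos: [0.4948, -0.0061, 0.0283]
orientation: [-0.002, -0.068, 0.998, 0.002]
wrist_force: [-4.5, 7.9, 1.3]
finger_gap: 0.0431
[ 0.49475684 -0.0061038   0.0282664 ] [ 3.4  8.5 -1.2]
```

```bash
python3 -m crank '{"travel":[[-0.04,0,0],[-0.08,0,0],[-0.08,0,0]],"turn":[0,0,0]}'
python3 - <<'E'
from h import *
s,p,r=st(); print(p,(r.as_matrix().T@np.array(s['wrist_force'])).round(1))
E
python3 -m crank '{"travel":[[-0.04,0,0],[-0.08,0,0],[-0.08,0,0]],"turn":[0,0,0]}'
python3 - <<'E'
from h import *
s,p,r=st(); print(p,(r.as_matrix().T@np.array(s['wrist_force'])).round(1))
cam('wrist','w3.png')
E
```

```text
clock: 6.95
tcp_pos: [0.4959, -0.0059, 0.0283]
orientation: [-0.004, -0.067, 0.998, 0.002]
wrist_force: [-11.4, 5.7, 8.1]
finger_gap: 0.0432
[ 0.49588132 -0.0058611   0.02829236] [10.5  7.2 -8. ]
clock: 7.2
tcp_pos: [0.4961, -0.0059, 0.0281]
orientation: [-0.007, -0.067, 0.998, 0.002]
wrist_force: [-19.0, 2.5, 16.4]
finger_gap: 0.0433
[ 0.49605213 -0.00586867  0.02813164] [ 18.7   5.1 -16.1]
```

View pics/w3.png

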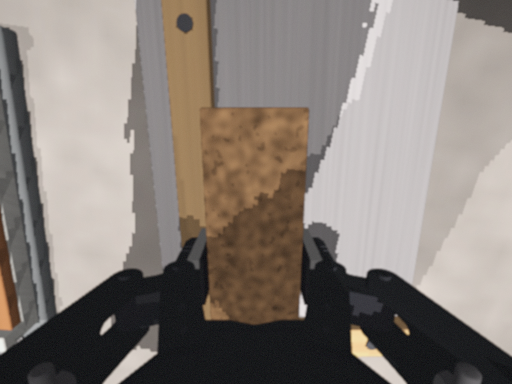

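```bash
python3 -m crank '{"travel":[[0.1,0.0,0],[0.1,0.0,0]],"turn":[0,0]}' - 20
python3 - <<'E'
from h import *
s,p,r=st(); print(p,(r.as_matrix().T@np.array(s['wrist_force'])).round(1))
E
python3 -m crank '{"travel":[[0,0,0],[0,0,0],[0,0,0],[0,0,0],[0,0,0]],"turn":[0,0,0,0,0]}' 80
python3 -m crank '{"travel":[[0,-0.15,0],[0,-0.3,0],[0,-0.4,0],[0,-0.45,0],[0,-0.45,0]],"turn":[0,0,0,0,0]}'
python3 - <<'E'
from h import *
s,p,r=st(); print(p,(r.as_matrix().T@np.array(s['wrist_force'])).round(1),s['finger_gap'])
E
```

```text
clock: 7.42
tcp_pos: [0.4961, -0.006, 0.0281]
orientation: [-0.003, -0.068, 0.998, 0.002]
wrist_force: [-6.1, 4.8, 2.7]
finger_gap: 0.0435
[ 0.49610315 -0.00599947  0.02813823] [ 5.4  5.6 -2.6]
clock: 7.83
tcp_pos: [0.5001, -0.0082, 0.0294]
orientation: [0.0, -0.066, 0.998, -0.0]
wrist_force: [0.3, 0.4, -0.1]
finger_gap: 0.0805
clock: 8.25
tcp_pos: [0.5019, -0.0238, 0.0296]
orientation: [0.001, -0.067, 0.998, 0.003]
wrist_force: [-1.3, 9.2, 4.2]
finger_gap: 0.0803
[ 0.50190617 -0.02378092  0.02964966] [ 0.1  9.3 -4.1] 0.08028179143710903
```

```bash
python3 -m crank '{"travel":[[0,0.2,0],[0,0.45,0],[0,0.47,0],[0,0.47,0]],"turn":[0,0,0,0]}'
python3 - <<'E'
from h import *
s,p,r=st(); print(p,(r.as_matrix().T@np.array(s['wrist_force'])).round(1),s['finger_gap'])
cam('wrist','w4.png')
E
```

```text
clock: 8.58
tcp_pos: [0.4991, -0.0067, 0.0292]
orientation: [-0.0, -0.067, 0.998, -0.0]
wrist_force: [-0.2, -0.2, -0.5]
finger_gap: 0.0802
[ 0.49909441 -0.00669773  0.0291886 ] [ 0.2 -0.1  0.5] 0.08017138018358089
```

View pics/w4.png

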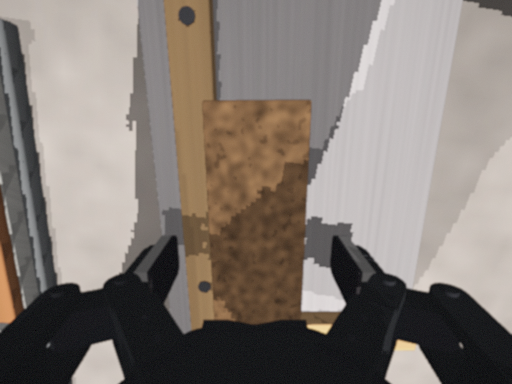

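```bash
python3 -m crank '{"travel":[[0.08,0,0.06],[0.08,0,0.06],[0.08,0,0.06],[0.08,0,0.06],[0.08,0,0.06]],"turn":[0,0,0,0,0]}' 20 40
python3 -m crank '{"travel":[[0,0,0],[-0.05,0,0],[-0.1,0,0],[-0.15,0,0],[-0.15,0,0]],"turn":[0,0,0,0,0]}'
python3 - <<'E'
from h import *
s,p,r=st(); print(p,(r.as_matrix().T@np.array(s['wrist_force'])).round(1),s['finger_gap'])
E
```

```text
clock: 9.05
tcp_pos: [0.4955, -0.0061, 0.0269]
orientation: [-0.0, -0.067, 0.998, 0.002]
wrist_force: [-1.6, 6.3, 2.7]
finger_gap: 0.0433
clock: 9.47
tcp_pos: [0.4955, -0.006, 0.0268]
orientation: [-0.006, -0.067, 0.998, 0.001]
wrist_force: [-18.1, 0.5, 20.4]
finger_gap: 0.0434
[ 0.49552496 -0.00600439  0.02678961] [ 18.1   3.  -20.2] 0.043375450278603
```

```bash
python3 -m crank '{"travel":[[0.1,0.03,-0.1],[0.1,0.05,-0.7],[0.1,0.05,-1.5],[0.1,0.05,-2.4],[0.1,0.05,-2.8]],"turn":[0,0,0,0,0]}'
python3 - <<'E'
from h import *
go(.45,-.2,.16,.085)
E
```

```text
clock: 9.88
tcp_pos: [0.4995, -0.0058, 0.1426]
orientation: [0.002, -0.066, 0.998, -0.001]
wrist_force: [1.1, -1.0, -2.1]
finger_gap: 0.0436
travel [ 1.869 -4.649 -0.436] turn 0.048 q6 -0.31 yawnow -3.009
```

```bash
python3 -m crank '{"travel":[[0.37,-0.9,-0.1],[0.74,-1.8,-0.2],[1.1,-2.7,-0.3],[1.45,-3.6,-0.4],[1.8,-4.6,-0.4]],"turn":[0.01,0.02,0.03,0.04,0.05]}'
python3 -m crank '{"travel":[[0,0,0],[0,0,0],[0,0,0]],"turn":[0,0,0]}'
python3 - <<'E'
from h import *
s,p,r=st(); print(p,s['finger_gap'],s['wrist_force'],s['joint_pos'])
c=cam('wrist','w5.png')
im=cv2.imread('pics/w5.png'); cv2.imwrite('pics/w5b.png',cv2.resize(im,(800,600),interpolation=cv2.INTER_CUBIC))
E
```

```text
clock: 10.3
tcp_pos: [0.4505, -0.1979, 0.1555]
orientation: [0.0, -0.042, 0.999, -0.0]
wrist_force: [0.8, 0.4, -3.0]
finger_gap: 0.0437
clock: 10.55
tcp_pos: [0.4506, -0.1965, 0.1544]
orientation: [-0.0, -0.041, 0.999, 0.001]
wrist_force: [-0.4, 0.4, -2.4]
finger_gap: 0.0432
[ 0.45055005 -0.1965077   0.15436376] 0.043216686383445245 [-0.35752578  0.43740229 -2.44422112] [-5.75072533e-01  1.92806024e-01 -3.05893743e-01  1.07347936e+00
  5.07053364e-04 -6.56977305e-01]
```

View pics/w5b.png

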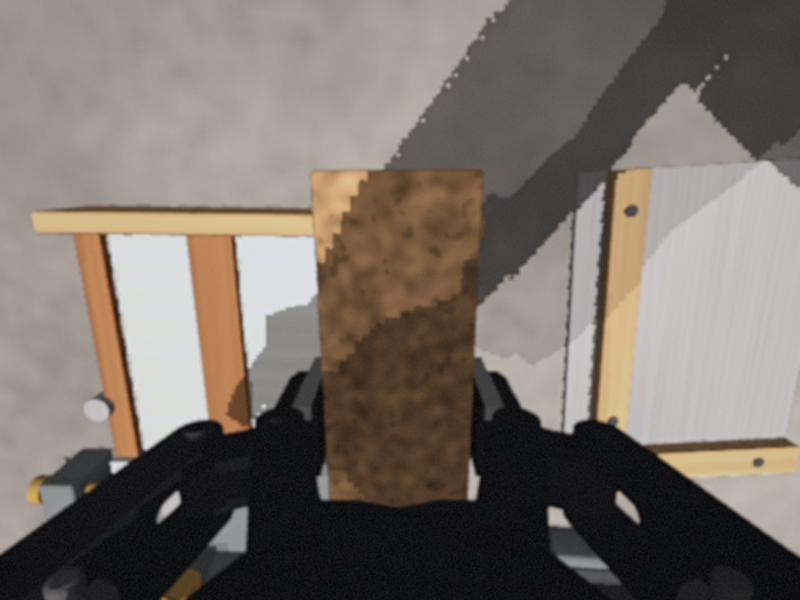

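```bash
cat > /tmp/a.py <<'E'
from h import *
c=np.load('cam_wrist.npz'); k=1/1.5625
W=lambda u,v,z: ray(c,(u+.5)*k-.5,(v+.5)*k-.5,z)[:2].round(4)
for n,u,v,z in [('pbL near',33,213,.062),('pbR near',312,210,.062),('pbL far',35,233,.062),('pbR far',312,235,.062),
 ('rib12 l',190,236,.034),('rib12 l',208,430,.034),('rib12 r',234,236,.034),('rib12 r',250,430,.034),
 ('ribR l',75,236,.034),('ribR l',111,456,.034),('ribR r',103,236,.034),('ribR r',133,456,.034)]: print(n,W(u,v,z))
t=np.load('cam_top.npz')
V=lambda u,v,z: ray(t,190+(u+.5)/3.4-.5,110+(v+.5)/3.4-.5,z)[:2].round(4)
print('TOP')
for n,u,v,z in [('pb far L',432,474,.062),('pb far R',727,456,.062),('pb near L',437,487,.062),('pb near R',729,466,.062),('stop nearL',416,287,.04),('stop nearR',694,268,.04),
 ('rib01 l',491,281,.034),('rib01 l',509,466,.034),('rib01 r',521,280,.034),('rib01 r',540,464,.034),
 ('rib12 l',583,276,.034),('rib12 l',603,462,.034),('rib12 r',617,273,.034),('rib12 r',635,458,.034),('ribL l',416,290,.034),('ribL r',432,288,.034),('ribL r',447,468,.034)]: print(n,V(u,v,z))
E
python3 /tmp/a.py
```

```text
pbL near [ 0.4156 -0.3927]
pbR near [ 0.4019 -0.2452]
pbL far [ 0.4262 -0.3932]
pbR far [ 0.4152 -0.2449]
rib12 l [ 0.4259 -0.3233]
rib12 l [ 0.5592 -0.3176]
rib12 r [ 0.4237 -0.2969]
rib12 r [ 0.5569 -0.2888]
ribR l [ 0.4316 -0.3923]
ribR l [ 0.5856 -0.3861]
ribR r [ 0.4302 -0.3755]
ribR r [ 0.5843 -0.3707]
TOP
pb far L [ 0.4105 -0.1495]
pb far R [ 0.4248 -0.3944]
pb near L [ 0.3998 -0.1534]
pb near R [ 0.4165 -0.3956]
stop nearL [ 0.5704 -0.1427]
stop nearR [ 0.586  -0.3828]
rib01 l [ 0.5762 -0.2087]
rib01 l [ 0.4169 -0.2192]
rib01 r [ 0.577  -0.2347]
rib01 r [ 0.4185 -0.2456]
rib12 l [ 0.5803 -0.2886]
rib12 l [ 0.4201 -0.2991]
rib12 r [ 0.5828 -0.3181]
rib12 r [ 0.4234 -0.3264]
ribL l [ 0.5686 -0.1435]
ribL r [ 0.5703 -0.1574]
ribL r [ 0.4153 -0.1664]
```

Run:
```python
from h import *
c=np.load('cam_wrist.npz'); s,p,r=st()
for u,v in[(312,172),(482,172)]: print((r.as_matrix().T@(ray(c,u*.64,v*.64,p[2]+.029)-p)).round(4))
go(.499,-.187,.08,.064)
```

```text
[ 0.0713 -0.0215 -0.029 ]
[ 0.0712  0.0211 -0.0289]
travel [-1.222  0.115  1.858] turn 0.02 q6 -0.66 yawnow -3.058
```

```bash
python3 -m crank '{"travel":[[-0.5,0.05,0],[-1.0,0.1,0.4],[-1.22,0.115,1.0],[-1.22,0.115,1.7],[-1.22,0.115,1.86]],"turn":[0.02,0.02,0.02,0.02,0.02]}'
python3 -m crank '{"travel":[[0,0,0],[0,0,0],[0,0,0]],"turn":[0,0,0]}'
python3 - <<'E'
from h import *
s,p,r=st(); print(p,s['finger_gap'],s['wrist_force'])
go(.499,-.187,.048,.064)
c=cam('scene','s1.png'); c=cam('wrist','w6.png')
im=cv2.imread('pics/s1.png')[90:230,90:290]; im=cv2.resize(im,None,fx=4,fy=4,interpolation=cv2.INTER_CUBIC);cv2.imwrite('pics/s1c.png',im)
E
```

```text
clock: 11.02
tcp_pos: [0.4976, -0.1843, 0.0763]
orientation: [-0.003, -0.034, 0.999, 0.002]
wrist_force: [-2.2, -0.5, -2.4]
finger_gap: 0.0433
clock: 11.27
tcp_pos: [0.5002, -0.1878, 0.082]
orientation: [0.001, -0.032, 0.999, -0.0]
wrist_force: [0.7, 0.3, -2.4]
finger_gap: 0.0433
[ 0.50024675 -0.18779917  0.08202145] 0.04326753064408377 [ 0.65914477  0.32062287 -2.40008058]
travel [0.031 0.023 0.85 ] turn 0.0 q6 -0.57 yawnow -3.077
```

View pics/s1c.png

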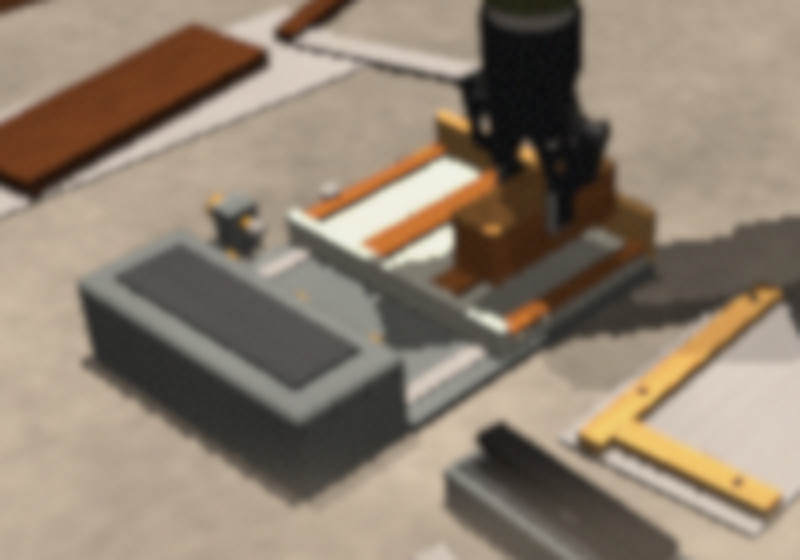

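View pics/w6.png

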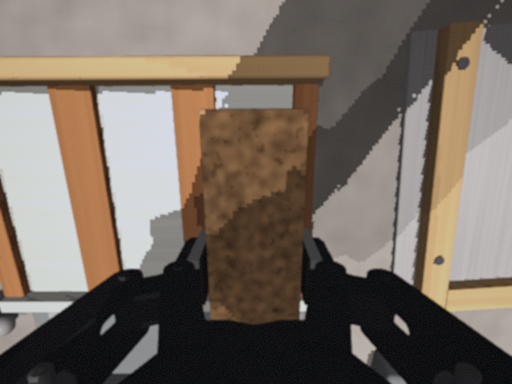

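Run:
```python
from h import *
c=np.load('cam_wrist.npz')
for n,u,v,z in [('rib01 l',173,88,.034),('rib01r',214,88,.034),('ribL l',294,86,.034),('pbend',329,57,.062),('pbendfar',329,80,.062),('pb near',5,58,.062),('pb far',5,79,.062),('rib12 l',50,90,.034),('rib12 r',92,90,.034),('rib12 l',90,290,.034),('rib12 r',119,290,.034)]: print(n,ray(c,u,v,z)[:2].round(4))
im=c['image']; print([ (v,im[v,60].tolist()) for v in range(284,312,2)])
print([ray(c,60,v,.04)[:2].round(4).tolist() for v in (290,295,300)])
```

```text
rib01 l [ 0.419  -0.2452]
rib01r [ 0.4173 -0.2189]
ribL l [ 0.4128 -0.1676]
pbend [ 0.3997 -0.1541]
pbendfar [ 0.411  -0.1525]
pb near [ 0.4112 -0.3266]
pb far [ 0.4218 -0.3286]
rib12 l [ 0.4253 -0.3244]
rib12 r [ 0.4235 -0.2974]
rib12 l [ 0.5747 -0.3138]
rib12 r [ 0.5732 -0.2908]
[(284, [210, 214, 210]), (286, [209, 213, 211]), (288, [210, 214, 215]), (290, [190, 192, 188]), (292, [104, 102, 100]), (294, [95, 93, 92]), (296, [95, 94, 91]), (298, [93, 92, 89]), (300, [104, 102, 100]), (302, [191, 192, 188]), (304, [209, 213, 211]), (306, [209, 213, 212]), (308, [210, 214, 214]), (310, [194, 198, 196])]
[[0.5716, -0.3331], [0.5761, -0.3336], [0.5807, -0.3342]]
```

```bash
python3 -m crank '{"travel":[[0.03,0,0.25],[0.03,0,0.5],[0.03,0,0.7],[0.03,0,0.8],[0.03,0,0.8]],"turn":[0,0,0,0,0]}'
python3 -m crank '{"travel":[[0,0,0.03],[0,0,0.06],[0,0,0.06]],"turn":[0,0,0]}'
```

```text
clock: 11.78
tcp_pos: [0.4976, -0.1877, 0.0474]
orientation: [-0.001, -0.031, 1.0, 0.0]
wrist_force: [-0.2, 0.6, -2.7]
finger_gap: 0.0434
clock: 12.03
tcp_pos: [0.4986, -0.1879, 0.0468]
orientation: [0.001, -0.032, 0.999, 0.0]
wrist_force: [-0.2, 0.9, 4.2]
finger_gap: 0.0431
```

```bash
python3 -m crank '{"travel":[[0,0,0],[0,0,0],[0,0,0],[0,0,0],[0,0,0]],"turn":[0,0,0,0,0]}' 75
python3 -m crank '{"travel":[[0,0,-0.4],[0,0,-1.2],[0,0,-2.1],[0,0,-3.1],[0,0,-3.6]],"turn":[0,0,0,0,0]}'
python3 - <<'E'
from h import *
c=cam('wrist','w7.png'); c=cam('top','top1.png')
for o in cork(c): print(o)
go(.5,.41,.23,.238)
E
```

```text
clock: 12.45
tcp_pos: [0.4982, -0.188, 0.046]
orientation: [0.0, -0.032, 0.999, 0.0]
wrist_force: [-0.4, -0.1, -0.5]
finger_gap: 0.0753
clock: 12.87
tcp_pos: [0.4996, -0.1887, 0.1947]
orientation: [0.002, -0.032, 0.999, -0.001]
wrist_force: [2.0, -1.0, -0.8]
finger_gap: 0.0748
(array([0.4081, 0.6663]), array([0.0995, 0.1191]), 0.388, array([ 33., 251.], dtype=float32))
(array([0.5069, 0.4121]), array([0.0435, 0.0792]), 0.238, array([122., 216.], dtype=float32))
(array([0.6946, 0.65  ]), array([0.0974, 0.1176]), 2.84, array([ 46., 154.], dtype=float32))
(array([ 0.8548, -0.6102]), array([0.0627, 0.0628]), 3.062, array([466.,  99.], dtype=float32))
travel [-0.938 14.951 -0.943] turn -0.175 q6 -0.57 yawnow -3.078
```

View pics/w7.png

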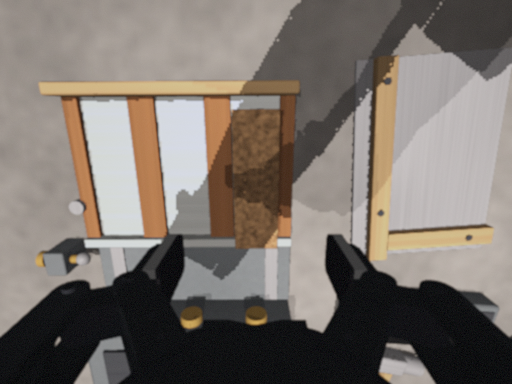

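```bash
python3 - <<'E'
from h import *
c=np.load('cam_wrist.npz')
for n,u,v,z in [('caul near L',231.5,109,.076),('near R',281,109,.076),('far L',236,247,.076),('far R',276,247,.076),('stop near',130,239,.04),('stop near R',200,239,.04),('stop far',130,247,.04),
 ('l2 rightrib',80,98,.034),('l2 rib12r',131,98,.034),('l2 rr far',100,237,.034),('l2 rib12r far',143,237,.034)]: print(n,ray(c,u,v,z)[:2].round(4))
E
python3 -m crank '{"travel":[[-0.05,0.9,-0.15],[-0.1,1.8,-0.4],[-0.15,2.8,-0.6],[-0.2,3.8,-0.8],[-0.25,4.8,-0.9]],"turn":[-0.03,-0.06,-0.09,-0.12,-0.17]}' 85
python3 - <<'E'
from h import *
go(.507,.412,.23,.238)
E
```

```text
caul near L [ 0.4289 -0.2133]
near R [ 0.426  -0.1689]
far L [ 0.5659 -0.2031]
far R [ 0.5632 -0.1617]
stop near [ 0.5824 -0.3291]
stop near R [ 0.5772 -0.2472]
stop far [ 0.5929 -0.3298]
l2 rightrib [ 0.4279 -0.3735]
l2 rib12r [ 0.4246 -0.3209]
l2 rr far [ 0.5852 -0.3675]
l2 rib12r far [ 0.5819 -0.3162]
clock: 13.38
tcp_pos: [0.4955, 0.0057, 0.2258]
orientation: [-0.0, -0.117, 0.993, 0.0]
wrist_force: [0.8, -0.5, -0.4]
finger_gap: 0.085
travel [-2.633  9.813 -0.103] turn -0.004 q6 -0.38 yawnow -2.908
```

```bash
python3 -m crank '{"travel":[[-0.25,0.95,0],[-0.5,1.9,0],[-0.75,2.85,0],[-1.0,3.8,0],[-1.25,4.75,0]],"turn":[0,0,0,0,0]}'
python3 -m crank '{"travel":[[-0.25,0.95,0],[-0.5,1.9,0],[-0.75,2.85,0],[-1.0,3.8,0],[-1.25,4.7,0]],"turn":[0,0,0,0,0]}'
python3 -m crank '{"travel":[[-0.1,0.3,0],[-0.1,0.35,0],[-0.1,0.35,0]],"turn":[0,0,0]}'
python3 - <<'E'
from h import *
c=cam('wrist','w8.png')
for o in cork(c): print(o)
go(.507,.412,.02,.238)
E
```

```text
clock: 13.8
tcp_pos: [0.4999, 0.2025, 0.2248]
orientation: [-0.001, -0.116, 0.993, -0.0]
wrist_force: [0.3, -0.5, -1.0]
finger_gap: 0.0848
clock: 14.22
tcp_pos: [0.505, 0.3971, 0.2245]
orientation: [-0.001, -0.117, 0.993, -0.0]
wrist_force: [0.6, -1.2, -0.3]
finger_gap: 0.0851
clock: 14.47
tcp_pos: [0.5057, 0.4103, 0.2241]
orientation: [-0.001, -0.117, 0.993, -0.001]
wrist_force: [0.2, 0.2, -0.7]
finger_gap: 0.0851
(array([0.5901, 0.7491]), array([0.0238, 0.0539]), 1.806, array([488., 294.], dtype=float32))
(array([0.532, 0.42 ]), array([0.0237, 0.039 ]), 1.806, array([256., 198.], dtype=float32))
(array([0.4451, 0.666 ]), array([0.0431, 0.0739]), 1.826, array([479., 175.], dtype=float32))
(array([0.4943, 0.4114]), array([0.0406, 0.0561]), 0.256, array([257., 165.], dtype=float32))
travel [-0.053  0.066  5.116] turn -0.004 q6 0.32 yawnow -2.908
```

```bash
python3 -m crank '{"travel":[[-0.05,0.07,0.9],[-0.05,0.07,1.8],[-0.05,0.07,2.7],[-0.05,0.07,3.6],[-0.05,0.07,4.4]],"turn":[0,0,0,0,0]}'
python3 -m crank '{"travel":[[0,0,0.4],[0,0,0.7],[0,0,0.72],[0,0,0.72]],"turn":[0,0,0,0]}'
python3 -m crank '{"travel":[[0,0,0],[0,0,0],[0,0,0],[0,0,0],[0,0,0]],"turn":[0,0,0,0,0]}' 20 40
python3 -m crank '{"travel":[[0,0,0],[0,0,-0.6],[0,0,-1.4],[0,0,-2.3],[0,0,-3]],"turn":[0,0,0,0,0]}'
python3 -m crank '{"travel":[[0,0,0],[0,0,0],[0,0,0]],"turn":[0,0,0]}'
python3 - <<'E'
from h import *
c=cam('wrist','w9.png')
for o in cork(c,st()[1][2]+.03): print(o)
s,p,r=st(); print(p,s['wrist_force'],s['finger_gap'])
go(.55,.10,.14,.137)
E
```

```text
clock: 14.93
tcp_pos: [0.5074, 0.4104, 0.0481]
orientation: [-0.001, -0.115, 0.993, -0.0]
wrist_force: [0.1, 0.5, -0.6]
finger_gap: 0.0848
clock: 15.27
tcp_pos: [0.5081, 0.4119, 0.0215]
orientation: [-0.0, -0.116, 0.993, -0.0]
wrist_force: [0.2, -0.6, 1.6]
finger_gap: 0.0853
clock: 15.68
tcp_pos: [0.5089, 0.4137, 0.0231]
orientation: [0.001, -0.116, 0.993, 0.001]
wrist_force: [0.4, -1.5, 5.7]
finger_gap: 0.0433
clock: 16.1
tcp_pos: [0.5078, 0.413, 0.1435]
orientation: [0.0, -0.117, 0.993, 0.0]
wrist_force: [1.4, 0.7, -1.3]
finger_gap: 0.0437
clock: 16.35
tcp_pos: [0.5073, 0.4127, 0.1405]
orientation: [-0.001, -0.116, 0.993, -0.0]
wrist_force: [0.4, 0.2, -2.4]
finger_gap: 0.0435
(array([0.5188, 0.542 ]), array([0.0115, 0.013 ]), 1.803, array([498., 342.], dtype=float32))
(array([0.523 , 0.4019]), array([0.0113, 0.03  ]), 0.25, array([223., 293.], dtype=float32))
(array([0.5164, 0.4232]), array([0.0232, 0.0362]), 0.275, array([270., 290.], dtype=float32))
(array([0.4806, 0.4067]), array([0.0403, 0.0463]), 0.282, array([254., 212.], dtype=float32))
[0.50677066 0.41227592 0.13950536] [-0.33489092 -0.28568912 -0.97426421] 0.042959821103489795
travel [ 7.550e-01 -7.845e+00 -3.000e-03] turn 0.096 q6 0.33 yawnow -2.908
```

View pics/w9.png

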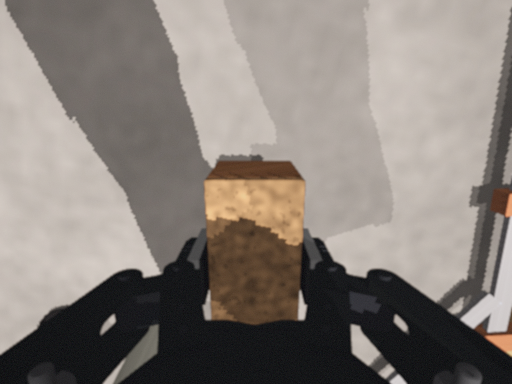

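```bash
python3 - <<'E'
from h import *
c=np.load('cam_wrist.npz'); s,p,r=st()
for u,v in[(205,179),(304,179)]: print((r.as_matrix().T@(ray(c,u,v,p[2]+.027)-p)).round(4))
E
python3 -m crank '{"travel":[[0.08,-0.9,0],[0.16,-1.85,0],[0.24,-2.8,0],[0.32,-3.75,0],[0.4,-4.7,0]],"turn":[0.02,0.04,0.06,0.08,0.1]}'
python3 -m crank '{"travel":[[0,-0.9,0],[0,-1.8,0],[0,-2.7,0],[0,-3.6,0],[0,-4.5,0]],"turn":[0,0,0,0,0]}'
python3 - <<'E'
from h import *
go(.5162,.0049,.06,.137)
E
```

```text
[ 0.042  -0.0205 -0.0269]
[ 0.042   0.0221 -0.0269]
clock: 16.82
tcp_pos: [0.5342, 0.2244, 0.139]
orientation: [-0.002, -0.067, 0.998, -0.0]
wrist_force: [0.4, -0.6, -2.1]
finger_gap: 0.0432
clock: 17.23
tcp_pos: [0.5581, 0.0463, 0.1392]
orientation: [-0.002, -0.067, 0.998, 0.0]
wrist_force: [0.6, -0.0, -1.0]
finger_gap: 0.043
travel [ 1.169 -0.888  1.983] turn -0.004 q6 -0.19 yawnow -3.008
```

```bash
python3 -m crank '{"travel":[[0.6,-0.45,0],[1.17,-0.88,0],[1.17,-0.88,0.6],[1.17,-0.88,1.4],[1.17,-0.88,1.95]],"turn":[0,0,0,0,0]}'
python3 -m crank '{"travel":[[0,0,0.3],[0,0,0.5],[0,0,0.68],[0,0,0.68],[0,0,0.68]],"turn":[0,0,0,0,0]}'
python3 - <<'E'
from h import *
s,p,r=st(); print(p,(r.as_matrix().T@np.array(s['wrist_force'])).round(1))
E
```

```text
clock: 17.65
tcp_pos: [0.5156, 0.0064, 0.0601]
orientation: [-0.002, -0.066, 0.998, 0.0]
wrist_force: [0.1, 0.6, -1.8]
finger_gap: 0.0435
clock: 18.07
tcp_pos: [0.5178, 0.0069, 0.0359]
orientation: [-0.0, -0.067, 0.998, 0.0]
wrist_force: [-0.0, -0.6, -0.6]
finger_gap: 0.0429
[0.51783944 0.00688943 0.03585836] [ 0.1 -0.6  0.6]
```

Still about 6 mm up (settles slowly); lower in small steps.

```bash
python3 -m crank '{"travel":[[0,0,0.05],[0,0,0.1],[0,0,0.12],[0,0,0.12]],"turn":[0,0,0,0]}'
python3 -m crank '{"travel":[[0,0,0],[0,0,0.03],[0,0,0.03]],"turn":[0,0,0]}'
python3 -m crank '{"travel":[[0,-0.08,0],[0,-0.16,0],[0,-0.22,0],[0,-0.28,0],[0,-0.28,0]],"turn":[0,0,0,0,0]}'
```

```text
clock: 18.4
tcp_pos: [0.5182, 0.0068, 0.0316]
orientation: [0.0, -0.067, 0.998, -0.0]
wrist_force: [0.1, 0.1, -1.4]
finger_gap: 0.0436
clock: 18.65
tcp_pos: [0.518, 0.0068, 0.0301]
orientation: [0.0, -0.067, 0.998, 0.0]
wrist_force: [-0.1, 1.3, -1.4]
finger_gap: 0.0433
clock: 19.07
tcp_pos: [0.5193, -0.0027, 0.0302]
orientation: [0.0, -0.067, 0.998, 0.002]
wrist_force: [-0.3, 7.1, 0.5]
finger_gap: 0.0434
```

```bash
python3 -m crank '{"travel":[[-0.06,0,0],[-0.12,0,0],[-0.17,0,0],[-0.22,0,0],[-0.22,0,0]],"turn":[0,0,0,0,0]}'
python3 - <<'E'
from h import *
s,p,r=st(); print(p,(r.as_matrix().T@np.array(s['wrist_force'])).round(1))
E
```

```text
clock: 19.48
tcp_pos: [0.5256, -0.0017, 0.0294]
orientation: [-0.002, -0.067, 0.998, 0.002]
wrist_force: [-4.0, 4.9, 0.8]
finger_gap: 0.0433
[ 0.52562832 -0.00170247  0.02939997] [ 3.3  5.4 -0.8]
```

Nudge x a bit more, then release at low force, push flush with the pad in y, re-grip, and push x again.

```bash
python3 -m crank '{"travel":[[-0.06,0,0],[-0.1,0,0],[-0.1,0,0]],"turn":[0,0,0]}'
python3 - <<'E'
from h import *
s,p,r=st(); print(p,(r.as_matrix().T@np.array(s['wrist_force'])).round(1))
E
python3 -m crank '{"travel":[[0.05,0.0,0],[0.05,0.0,0]],"turn":[0,0]}' - 20
python3 -m crank '{"travel":[[0,0,0],[0,0,0],[0,0,0],[0,0,0],[0,0,0]],"turn":[0,0,0,0,0]}' 80
python3 -m crank '{"travel":[[0.05,-0.15,0],[0.05,-0.3,0],[0.05,-0.4,0],[0.05,-0.45,0],[0.05,-0.45,0]],"turn":[0,0,0,0,0]}'
python3 -m crank '{"travel":[[0,0.2,0],[0,0.45,0],[0,0.47,0.05],[0,0.47,0.05]],"turn":[0,0,0,0]}'
python3 -m crank '{"travel":[[0,0,0],[0,0,0],[0,0,0],[0,0,0],[0,0,0]],"turn":[0,0,0,0,0]}' 20 40
python3 - <<'E'
from h import *
s,p,r=st(); print(p,(r.as_matrix().T@np.array(s['wrist_force'])).round(1),s['finger_gap'])
E
```

```text
clock: 19.73
tcp_pos: [0.5263, -0.0016, 0.0295]
orientation: [-0.005, -0.067, 0.998, 0.001]
wrist_force: [-14.4, 1.6, 10.8]
finger_gap: 0.0433
[ 0.52626232 -0.00159088  0.02947144] [ 14.1   3.6 -10.7]
clock: 19.9
tcp_pos: [0.5262, -0.0016, 0.0294]
orientation: [-0.003, -0.067, 0.998, 0.002]
wrist_force: [-8.4, 3.4, 4.7]
finger_gap: 0.0434
clock: 20.32
tcp_pos: [0.5308, -0.0032, 0.0303]
orientation: [0.0, -0.066, 0.998, -0.0]
wrist_force: [0.3, -0.8, -0.0]
finger_gap: 0.0799
clock: 20.73
tcp_pos: [0.5305, -0.0197, 0.0304]
orientation: [0.0, -0.067, 0.998, 0.002]
wrist_force: [-0.9, 6.4, 4.3]
finger_gap: 0.0803
clock: 21.07
tcp_pos: [0.5277, -0.0018, 0.0277]
orientation: [-0.0, -0.067, 0.998, -0.0]
wrist_force: [0.4, 0.4, 0.7]
finger_gap: 0.0803
clock: 21.48
tcp_pos: [0.5282, -0.0016, 0.0283]
orientation: [0.0, -0.067, 0.998, 0.001]
wrist_force: [-0.6, 4.4, 3.2]
finger_gap: 0.0439
[ 0.52817495 -0.00156584  0.02833248] [ 0.   4.5 -3.2] 0.0439115350592279
```

```bash
python3 -m crank '{"travel":[[-0.05,0,0],[-0.1,0,0],[-0.1,0,0]],"turn":[0,0,0]}'
python3 - <<'E'
from h import *
s,p,r=st(); print(p,(r.as_matrix().T@np.array(s['wrist_force'])).round(1))
E
python3 -m crank '{"travel":[[0.1,0.04,-0.1],[0.1,0.05,-0.7],[0.1,0.05,-1.5],[0.1,0.05,-2.4],[0.1,0.05,-2.8]],"turn":[0,0,0,0,0]}'
python3 - <<'E'
from h import *
go(.53,-.335,.14,.064)
E
```

```text
clock: 21.73
tcp_pos: [0.5283, -0.0015, 0.0283]
orientation: [-0.003, -0.067, 0.998, 0.0]
wrist_force: [-12.4, 2.6, 14.8]
finger_gap: 0.0435
[ 0.52832809 -0.00148113  0.02834461] [ 12.1   4.2 -14.7]
clock: 22.15
tcp_pos: [0.5297, -0.0013, 0.1441]
orientation: [0.002, -0.066, 0.998, -0.001]
wrist_force: [0.9, 0.1, -1.0]
finger_gap: 0.0434
travel [ 1.097 -8.27   0.118] turn 0.069 q6 -0.29 yawnow -3.009
```

```bash
python3 -m crank '{"travel":[[0.1,-0.9,0],[0.2,-1.8,0],[0.3,-2.7,0],[0.4,-3.6,0],[0.5,-4.5,0]],"turn":[0.014,0.028,0.042,0.056,0.073]}'
python3 -m crank '{"travel":[[0.05,-0.8,0],[0.1,-1.6,0],[0.15,-2.4,0],[0.2,-3.2,0],[0.2,-3.5,0]],"turn":[0,0,0,0,0]}'
python3 -m crank '{"travel":[[0,0,0],[0,0,0]],"turn":[0,0]}'
python3 - <<'E'
from h import *
s,p,r=st(); print(p,s['finger_gap'])
go(.543,-.3443,.075,.064)
E
```

```text
clock: 22.57
tcp_pos: [0.5316, -0.1837, 0.14]
orientation: [-0.0, -0.03, 1.0, -0.001]
wrist_force: [0.6, -0.4, -1.4]
finger_gap: 0.0434
clock: 22.98
tcp_pos: [0.5318, -0.3268, 0.1395]
orientation: [-0.0, -0.028, 1.0, -0.001]
wrist_force: [0.3, -0.2, -0.9]
finger_gap: 0.0432
clock: 23.15
tcp_pos: [0.5318, -0.3222, 0.1394]
orientation: [-0.0, -0.029, 1.0, 0.0]
wrist_force: [-0.6, -0.4, -1.5]
finger_gap: 0.0434
[ 0.53177506 -0.32215978  0.13936387] 0.04338100716491187
travel [-0.249 -0.57   1.608] turn -0.005 q6 -0.73 yawnow -3.083
```

```bash
python3 -m crank '{"travel":[[-0.25,-0.56,0],[-0.25,-0.56,0.4],[-0.25,-0.56,1.0],[-0.25,-0.56,1.55],[-0.25,-0.56,1.55]],"turn":[-0.006,-0.006,-0.006,-0.006,-0.006]}'
python3 -m crank '{"travel":[[0,0,0],[0,0,0]],"turn":[0,0]}'
python3 - <<'E'
from h import *
s,p,r=st(); print(p,s['finger_gap'])
go(.543,-.3443,.050,.064)
c=cam('wrist','w10.png')
im=c['image']
print([ (v,im[v,40].tolist()) for v in range(0,384,24)])
E
```

```text
clock: 23.57
tcp_pos: [0.5411, -0.3394, 0.0732]
orientation: [-0.003, -0.034, 0.999, 0.003]
wrist_force: [-0.7, 1.4, -2.1]
finger_gap: 0.0433
clock: 23.73
tcp_pos: [0.5443, -0.3426, 0.0792]
orientation: [0.0, -0.034, 0.999, -0.0]
wrist_force: [0.1, 0.6, -0.4]
finger_gap: 0.0437
[ 0.54428448 -0.3426345   0.07922749] 0.043683348362918095
travel [ 0.035 -0.039  0.731] turn 0.004 q6 -0.75 yawnow -3.074
[(0, [174, 165, 159]), (24, [174, 165, 158]), (48, [170, 162, 156]), (72, [177, 169, 162]), (96, [173, 165, 157]), (120, [171, 163, 156]), (144, [175, 167, 160]), (168, [179, 171, 165]), (192, [187, 179, 173]), (216, [185, 177, 170]), (240, [184, 177, 169]), (264, [183, 175, 168]), (288, [184, 176, 168]), (312, [183, 175, 167]), (336, [24, 26, 26]), (360, [27, 27, 27])]
```

View pics/w10.png

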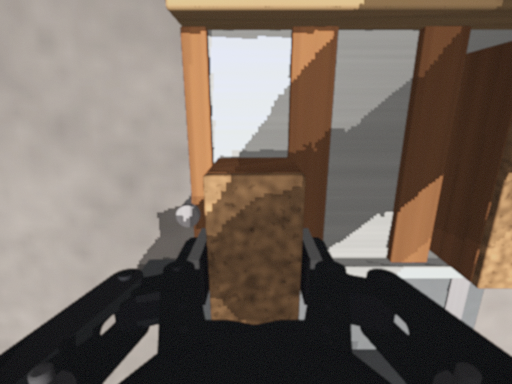

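Run:
```python
from h import *
c=np.load('cam_wrist.npz')
for v,a,b in((30,208,292),(150,212.5,289)):
    A,B=ray(c,a,v,.034),ray(c,b,v,.034); print(A[:2].round(4),B[:2].round(4),((A+B)/2)[:2].round(4))
im=c['image'][:,400].astype(int).sum(1); print([(v,im[v]) for v in range(248,284,2)])
for v in(258,264,266): print(ray(c,400,v,.04)[:2].round(4),ray(c,400,v,.026)[:2].round(4))
```

```text
[ 0.4289 -0.3777] [ 0.4254 -0.3273] [ 0.4271 -0.3525]
[ 0.5007 -0.3732] [ 0.4972 -0.3218] [ 0.499  -0.3475]
[(248, np.int64(362)), (250, np.int64(360)), (252, np.int64(359)), (254, np.int64(357)), (256, np.int64(361)), (258, np.int64(359)), (260, np.int64(364)), (262, np.int64(334)), (264, np.int64(311)), (266, np.int64(416)), (268, np.int64(627)), (270, np.int64(657)), (272, np.int64(685)), (274, np.int64(698)), (276, np.int64(606)), (278, np.int64(249)), (280, np.int64(59)), (282, np.int64(62))]
[ 0.5694 -0.2335] [ 0.5768 -0.2248]
[ 0.5743 -0.2325] [ 0.582  -0.2236]
[ 0.5759 -0.2321] [ 0.5838 -0.2233]
```

```bash
python3 -m crank '{"travel":[[0.03,-0.04,0.25],[0.03,-0.04,0.5],[0.03,-0.04,0.65],[0.03,-0.04,0.7],[0.03,-0.04,0.7]],"turn":[0,0,0,0,0]}'
python3 -m crank '{"travel":[[0,0,0.03],[0,0,0.06],[0,0,0.06]],"turn":[0,0,0]}'
```

```text
clock: 24.2
tcp_pos: [0.542, -0.3447, 0.0491]
orientation: [-0.001, -0.033, 0.999, 0.001]
wrist_force: [-0.5, 0.7, -1.4]
finger_gap: 0.0433
clock: 24.45
tcp_pos: [0.5429, -0.3453, 0.0483]
orientation: [0.0, -0.033, 0.999, -0.0]
wrist_force: [-0.2, 0.9, 2.0]
finger_gap: 0.0433
```

```bash
python3 -m crank '{"travel":[[0,0,0],[0,0,0],[0,0,0],[0,0,0],[0,0,0]],"turn":[0,0,0,0,0]}' 75
python3 -m crank '{"travel":[[0,0,-0.4],[0,0,-1.2],[0,0,-2.1],[0,0,-3.0],[0,0,-3.4]],"turn":[0,0,0,0,0]}'
python3 -m crank '{"travel":[[0.2,0.4,0],[0.4,0.8,0],[0.7,1.2,-0.2],[1.0,1.6,-0.4],[1.2,2,-0.4]],"turn":[0,0,0,0,0]}'
python3 -m crank '{"travel":[[0,0,0],[0,0,0],[0,0,0]],"turn":[0,0,0]}'
python3 - <<'E'
from h import *
c=cam('wrist','w11.png')
im=cv2.imread('pics/w11.png')[60:290,90:400]; cv2.imwrite('pics/w11c.png',cv2.resize(im,None,fx=2.5,fy=2.5,interpolation=cv2.INTER_CUBIC))
s,p,r=st(); print(p)
E
```

```text
clock: 24.87
tcp_pos: [0.5427, -0.3451, 0.0477]
orientation: [0.0, -0.033, 0.999, -0.0]
wrist_force: [-0.7, -0.8, 0.5]
finger_gap: 0.0748
clock: 25.28
tcp_pos: [0.5441, -0.3463, 0.1891]
orientation: [0.003, -0.033, 0.999, -0.002]
wrist_force: [0.5, -1.4, 0.1]
finger_gap: 0.0749
clock: 25.7
tcp_pos: [0.489, -0.2682, 0.2011]
orientation: [0.001, -0.033, 0.999, -0.001]
wrist_force: [0.3, 0.2, -0.6]
finger_gap: 0.0753
clock: 25.95
tcp_pos: [0.4899, -0.269, 0.1997]
orientation: [0.0, -0.033, 0.999, -0.0]
wrist_force: [0.8, -0.0, -0.3]
finger_gap: 0.0749
[ 0.48999186 -0.26921379  0.19952021]
```

View pics/w11c.png

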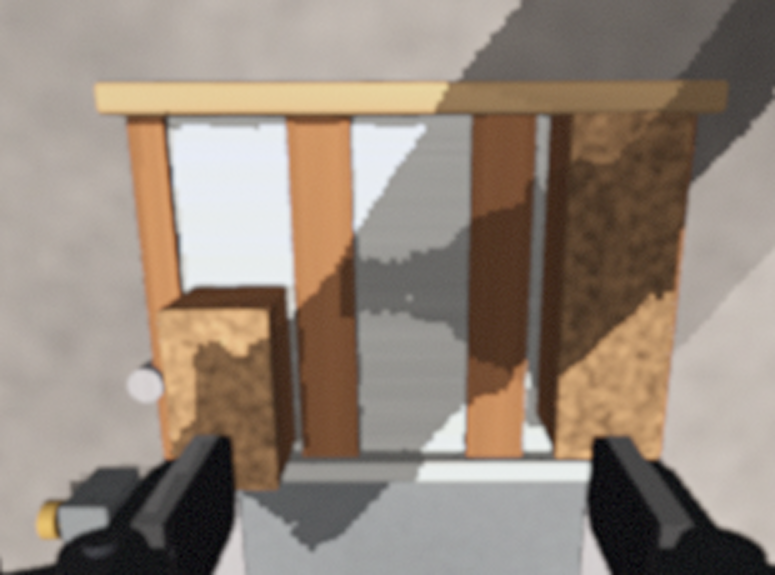

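Run:
```python
from h import *
c=np.load('cam_wrist.npz')
u=np.array([np.cos(.064),np.sin(.064)])
for n,a,b,z in [('stop',370,459,.04),('stop',500,459,.04),('pb near L',96,84,.062),('pb near R',727,81,.062),('long farL',557,457,.076),('long farR',660,457,.076),('long nearL',572,112,.076),('long nearR',695,112,.076),('short farL',240,489,.076),('short farR',278,488,.076),('short nearL',161,310,.076),('short nearR',271,310,.076)]:
    w=ray(c,90+(a+.5)/2.5-.5,60+(b+.5)/2.5-.5,z)[:2]; print(n,w.round(4),'along',(u@w).round(4),'across',round(float(-u[1]*w[0]+u[0]*w[1]),4))
go(.4985,-.188,.12,.064)
```

```text
stop [ 0.5721 -0.2828] along 0.5529 across -0.3188
stop [ 0.568  -0.2207] along 0.5528 across -0.2565
pb near L [ 0.411 -0.394] along 0.385 across -0.4194
pb near R [ 0.394  -0.1544] along 0.3833 across -0.1793
long farL [ 0.5478 -0.2031] along 0.5337 across -0.2377
long farR [ 0.545  -0.1598] along 0.5336 across -0.1943
long nearL [ 0.4096 -0.2149] along 0.395 across -0.2406
long nearR [ 0.4066 -0.17  ] along 0.3949 across -0.1956
short farL [ 0.5717 -0.3363] along 0.549 across -0.3722
short farR [ 0.5701 -0.3201] along 0.5485 across -0.3559
short nearL [ 0.4946 -0.3673] along 0.4701 across -0.3982
short nearR [ 0.4918 -0.3239] along 0.47 across -0.3547
travel [-0.345  2.013  1.987] turn 0.002 q6 -0.71 yawnow -3.076
```

```bash
python3 -m crank '{"travel":[[0.05,0.6,0],[0.1,1.2,0],[0.15,1.8,0],[0.18,2.01,0.5],[0.18,2.01,1.2]],"turn":[0,0,0,0,0]}'
python3 -m crank '{"travel":[[0,0,0.5],[0,0,0.7],[0,0,0.7]],"turn":[0,0,0]}'
python3 - <<'E'
from h import *
c=cam('wrist')
go(.479,-.187,.047,.064)
c=cam('top','top2.png')
im=cv2.imread('pics/top2.png')[120:270,300:420]; cv2.imwrite('pics/top2c.png',cv2.resize(im,None,fx=4,fy=4,interpolation=cv2.INTER_CUBIC))
E
```

```text
clock: 26.42
tcp_pos: [0.4789, -0.1885, 0.1534]
orientation: [0.002, -0.034, 0.999, -0.001]
wrist_force: [0.0, -0.2, -0.9]
finger_gap: 0.075
clock: 26.67
tcp_pos: [0.4758, -0.1884, 0.1213]
orientation: [-0.002, -0.033, 0.999, 0.001]
wrist_force: [-0.2, 0.8, 1.1]
finger_gap: 0.0747
travel [-0.064  0.042  1.897] turn 0.002 q6 -0.6 yawnow -3.076
```

```bash
python3 -m crank '{"travel":[[-0.06,0.04,0.6],[-0.06,0.04,1.2],[-0.06,0.04,1.7],[-0.06,0.04,1.86],[-0.06,0.04,1.86]],"turn":[0,0,0,0,0]}'
python3 -m crank '{"travel":[[0,0,0],[0,0,0],[0,0,0],[0,0,0],[0,0,0]],"turn":[0,0,0,0,0]}' 20 40
python3 -m crank '{"travel":[[0,0,-0.06],[0,0,-0.12],[0,0,-0.12]],"turn":[0,0,0]}'
python3 - <<'E'
from h import *
c=cam('wrist','w12.png'); s,p,r=st(); print(p)
# push board far-top edge / near edge and caul near end along the column through the caul
for u in (60,150,255):
    g=c['image'][:,u].astype(int); d=np.abs(np.diff(g,axis=0)).sum(1); print(u,[(int(i),int(d[i])) for i in np.argsort(-d)[:10]])
E
```

```text
clock: 27.18
tcp_pos: [0.4789, -0.187, 0.0488]
orientation: [-0.001, -0.033, 0.999, 0.0]
wrist_force: [-0.3, 0.3, 0.6]
finger_gap: 0.075
clock: 27.6
tcp_pos: [0.4807, -0.1877, 0.0512]
orientation: [0.002, -0.033, 0.999, -0.001]
wrist_force: [0.7, -0.7, 7.1]
finger_gap: 0.0431
clock: 27.85
tcp_pos: [0.4796, -0.1871, 0.0547]
orientation: [0.0, -0.033, 0.999, -0.0]
wrist_force: [2.8, -0.6, -1.3]
finger_gap: 0.043
[ 0.47954614 -0.18704047  0.05445865]
60 [(106, 108), (107, 90), (114, 82), (311, 71), (113, 61), (310, 61), (309, 55), (105, 55), (327, 46), (80, 43)]
150 [(357, 152), (358, 143), (276, 135), (325, 116), (356, 115), (275, 113), (225, 107), (106, 104), (117, 103), (224, 102)]
255 [(324, 74), (323, 69), (52, 59), (53, 57), (105, 53), (197, 47), (335, 47), (327, 44), (325, 43), (58, 39)]
```

Run:
```python
from h import *
c=np.load('cam_wrist.npz'); u=np.array([np.cos(.064),np.sin(.064)])
for n,a,v,z in(('pbnear',255,53,.062),('pbnear58',255,58,.062),('pbfar80',60,80.5,.062),('caulnear',255,105.5,.0805),('stop276',150,276,.04),('stopbot276',150,276,.026)):
    w=ray(c,a,v,z)[:2]; print(n,w.round(4),(u@w).round(4))
print(c['image'][40:120:3,255].sum(1)); print(c['image'][255:300:3,150].sum(1)); print(c['image'][40:120:3,150].sum(1))
print('tcp',u@st()[1][:2])
```

```text
pbnear [ 0.3845 -0.1925] 0.3714
pbnear58 [ 0.3865 -0.1924] 0.3734
pbfar80 [ 0.4017 -0.2798] 0.383
caulnear [ 0.4069 -0.1911] 0.3939
stop276 [ 0.5154 -0.2515] 0.4982
stopbot276 [ 0.5248 -0.2568] 0.5073
[483 486 480 482 462 329 320 256 259 264 258 261 263 244 289 314 311 301
 304 311 300 291 200 214 216 201 179]
[400 402 399 395 394 392 402 234  39  44  52  45  65  86  87]
[482 478 475 475 470 470 471 471 478 479 478 480 482 459 488 532 521 517
 531 534 539 519 362 318 414 432 615]
tcp 0.46660194350858647
```

```bash
python3 -m crank '{"travel":[[-0.1,0,0],[-0.2,0,0],[-0.3,0,0],[-0.41,0,0],[-0.41,0,0]],"turn":[0,0,0,0,0]}'
python3 -m crank '{"travel":[[0,0,0],[0,0,0],[0,0,0.05],[0,0,0.1],[0,0,0.1]],"turn":[0,0,0,0,0]}'
python3 -m crank '{"travel":[[0,0,0.03],[0,0,0.06],[0,0,0.06]],"turn":[0,0,0]}'
```

```text
clock: 28.32
tcp_pos: [0.4966, -0.1859, 0.0539]
orientation: [0.0, -0.033, 0.999, -0.0]
wrist_force: [1.1, -0.0, -3.0]
finger_gap: 0.0432
clock: 28.73
tcp_pos: [0.4965, -0.1859, 0.0512]
orientation: [0.001, -0.033, 0.999, -0.0]
wrist_force: [-0.0, 2.8, 4.9]
finger_gap: 0.0433
clock: 28.98
tcp_pos: [0.4981, -0.1858, 0.0512]
orientation: [0.003, -0.033, 0.999, -0.0]
wrist_force: [-1.8, 6.3, 18.7]
finger_gap: 0.0434
```

```bash
python3 -m crank '{"travel":[[0,0,-0.08],[0,-0.03,-0.08],[0,-0.03,-0.08]],"turn":[0,0,0]}'
python3 -m crank '{"travel":[[0,0,0],[0,0,0],[0,0,0],[0,0,0],[0,0,0]],"turn":[0,0,0,0,0]}' 75
python3 -m crank '{"travel":[[0,0,-0.4],[0,0,-1.2],[0,0,-2.1],[0,0,-3.1],[0,0,-3.6]],"turn":[0,0,0,0,0]}'
python3 -m crank '{"travel":[[0,0,0],[0.4,-0.4,-0.3],[0.8,-1,-0.6],[1.2,-1.2,-0.7],[1.2,-1.2,-0.7]],"turn":[0,0,0,0,0]}'
python3 -m crank '{"travel":[[0,0,0],[0,0,0],[0,0,0]],"turn":[0,0,0]}'
python3 - <<'E'
from h import *
c=cam('wrist','w13.png'); s,p,r=st(); print(p)
im=cv2.imread('pics/w13.png'); g=im.astype(int)
def edges(u,a,b):
    d=np.abs(np.diff(cv2.GaussianBlur(im,(3,3),0).astype(int)[:,u],axis=0)).sum(1); return [(int(i)) for i in range(a,b) if d[i]>40 and d[i]==d[max(0,i-3):i+4].max()]
for u in range(100,420,20): print(u,edges(u,0,340))
E
```

```text
clock: 29.23
tcp_pos: [0.4958, -0.1874, 0.0512]
orientation: [0.0, -0.033, 0.999, -0.0]
wrist_force: [-1.4, 1.3, 4.7]
finger_gap: 0.0432
clock: 29.65
tcp_pos: [0.4955, -0.187, 0.0506]
orientation: [-0.0, -0.033, 0.999, 0.0]
wrist_force: [0.3, 0.7, 0.1]
finger_gap: 0.0754
clock: 30.07
tcp_pos: [0.497, -0.1878, 0.1994]
orientation: [0.002, -0.033, 0.999, -0.001]
wrist_force: [0.7, -0.2, 0.6]
finger_gap: 0.0753
clock: 30.48
tcp_pos: [0.4493, -0.2398, 0.2232]
orientation: [-0.0, -0.032, 0.999, -0.0]
wrist_force: [0.1, -0.3, -0.4]
finger_gap: 0.0752
clock: 30.73
tcp_pos: [0.4511, -0.2374, 0.222]
orientation: [-0.0, -0.034, 0.999, 0.001]
wrist_force: [0.4, 0.9, 0.0]
finger_gap: 0.075
[ 0.45115857 -0.23736879  0.22208448]
100 [275, 287]
120 [132, 262, 335]
140 [131, 142, 206, 212, 260]
160 [131, 143, 199, 211]
180 [131, 141, 191, 199, 276, 315]
200 [131, 141, 187, 263, 317]
220 [131, 143, 169, 258, 263, 271, 318]
240 [131, 139, 160, 179, 263, 270, 317]
260 [105, 131, 233, 263, 270, 317, 323]
280 [79, 131, 142, 151, 226, 315]
300 [55, 131, 151, 210, 273, 318]
320 [31, 263, 331]
340 [11, 150, 234, 300, 304]
360 [129, 249]
380 [113, 271]
400 [85, 108, 239, 244, 285]
```

Run:
```python
from h import *
c=np.load('cam_wrist.npz'); u=np.array([np.cos(.064),np.sin(.064)])
for n,a,v,z in(('pbnearL',160,131.5,.062),('pbnearR',300,131.5,.062),('long near',300,151.5,.076),('long far',300,273.5,.076),('stop',240,263.5,.04),('stopfar',240,270.5,.04),('short near',160,211.5,.076),('short far',180,276.5,.076)):
    w=ray(c,a,v,z)[:2]; print(n,w.round(4),(u@w).round(4))
im=cv2.imread('pics/w13.png')[100:300,100:360]; cv2.imwrite('pics/w13c.png',cv2.resize(im,None,fx=3,fy=3,interpolation=cv2.INTER_CUBIC))
```

```text
pbnearL [ 0.4077 -0.34  ] 0.3851
pbnearR [ 0.3977 -0.1911] 0.3847
long near [ 0.4171 -0.1912] 0.4041
long far [ 0.5603 -0.1749] 0.548
stop [ 0.573  -0.2469] 0.5561
stopfar [ 0.5834 -0.2463] 0.5665
short near [ 0.4931 -0.3377] 0.4705
short far [ 0.5736 -0.3163] 0.5522
```

Run:
```python
from h import *
go(.4925,-.188,.048,.064)
```

```text
travel [-1.118  1.157  4.352] turn 0.003 q6 -0.71 yawnow -3.074
```

View pics/w13c.png

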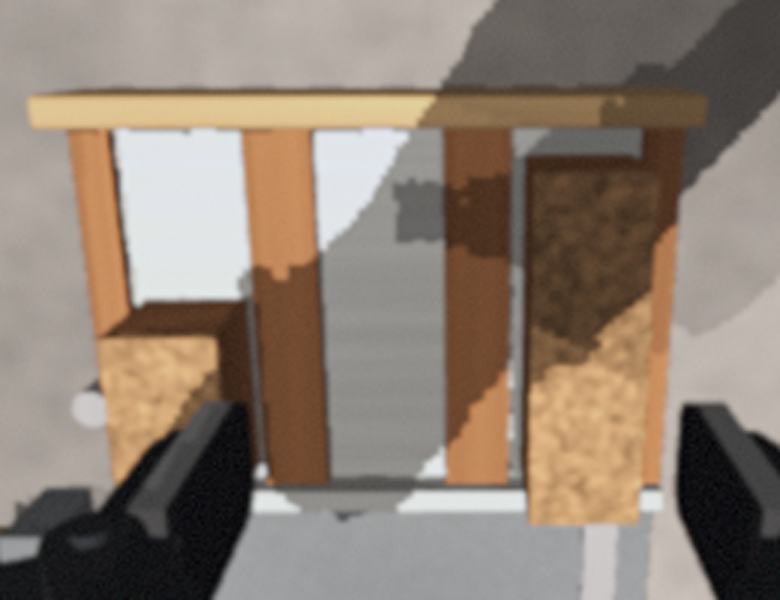

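```bash
python3 -m crank '{"travel":[[-0.4,0.4,0.3],[-0.8,0.8,1.0],[-1.1,1.15,1.9],[-1.1,1.15,2.8],[-1.1,1.15,3.6]],"turn":[0,0,0,0,0]}'
python3 -m crank '{"travel":[[0,0,0.5],[0,0,0.72],[0,0,0.72],[0,0,0.72]],"turn":[0,0,0,0]}'
python3 -m crank '{"travel":[[0,0,0],[0,0,0],[0,0,0],[0,0,0],[0,0,0]],"turn":[0,0,0,0,0]}' 20 40
python3 -m crank '{"travel":[[0,0,-0.02],[-0.05,0,-0.02],[-0.1,0,-0.02]],"turn":[0,0,0]}'
python3 -m crank '{"travel":[[-0.05,0,0],[-0.1,0,0],[-0.1,0,0]],"turn":[0,0,0]}'
python3 -m crank '{"travel":[[-0.05,0,0],[-0.1,0,0],[-0.1,0,0]],"turn":[0,0,0]}'
```

```text
clock: 31.2
tcp_pos: [0.4923, -0.1873, 0.0767]
orientation: [-0.0, -0.035, 0.999, 0.0]
wrist_force: [0.7, -1.4, 0.0]
finger_gap: 0.0752
clock: 31.53
tcp_pos: [0.4922, -0.1891, 0.0503]
orientation: [-0.0, -0.033, 0.999, 0.0]
wrist_force: [0.2, -0.2, 0.4]
finger_gap: 0.0749
clock: 31.95
tcp_pos: [0.4931, -0.1898, 0.052]
orientation: [0.002, -0.033, 0.999, -0.001]
wrist_force: [0.3, 1.4, 6.8]
finger_gap: 0.043
clock: 32.2
tcp_pos: [0.4961, -0.1894, 0.0519]
orientation: [0.0, -0.033, 0.999, -0.0]
wrist_force: [-2.5, 0.2, 7.1]
finger_gap: 0.0429
clock: 32.45
tcp_pos: [0.5008, -0.1891, 0.0519]
orientation: [0.001, -0.033, 0.999, -0.0]
wrist_force: [-0.5, 0.9, 5.9]
finger_gap: 0.0434
clock: 32.7
tcp_pos: [0.5048, -0.1889, 0.052]
orientation: [0.001, -0.033, 0.999, -0.0]
wrist_force: [-0.1, 0.9, 5.6]
finger_gap: 0.0431
```

```bash
python3 -m crank '{"travel":[[0,0,-0.1],[0,0,-0.1],[0,0,-0.1]],"turn":[0,0,0]}'
python3 -m crank '{"travel":[[-0.05,0,0],[-0.1,0,0],[-0.1,0,0]],"turn":[0,0,0]}'
python3 -m crank '{"travel":[[-0.05,0,0],[-0.1,0,0],[-0.1,0,0]],"turn":[0,0,0]}'
python3 -m crank '{"travel":[[-0.05,0,0],[-0.1,0,0],[-0.1,0,0]],"turn":[0,0,0]}'
python3 - <<'E'
from h import *
c=cam('wrist','w14.png'); s,p,r=st(); print(p, p[:2]@[np.cos(.064),np.sin(.064)])
im=cv2.GaussianBlur(cv2.imread('pics/w14.png'),(3,3),0).astype(int)
for u in (100,130,150,170,220,255,290):
    d=np.abs(np.diff(im[:,u],axis=0)).sum(1); print(u,[(int(i),int(d[i])) for i in range(340) if d[i]>35 and d[i]==d[max(0,i-3):i+4].max()])
E
```

```text
clock: 32.95
tcp_pos: [0.5036, -0.1885, 0.0547]
orientation: [-0.0, -0.033, 0.999, 0.0]
wrist_force: [0.4, -0.3, -2.0]
finger_gap: 0.0432
clock: 33.2
tcp_pos: [0.5081, -0.1883, 0.0546]
orientation: [0.0, -0.033, 0.999, 0.0]
wrist_force: [-0.5, -0.1, -2.8]
finger_gap: 0.043
clock: 33.45
tcp_pos: [0.5121, -0.188, 0.0548]
orientation: [0.0, -0.033, 0.999, 0.0]
wrist_force: [0.9, -0.1, -2.2]
finger_gap: 0.0428
clock: 33.7
tcp_pos: [0.516, -0.1877, 0.0548]
orientation: [0.0, -0.033, 0.999, 0.0]
wrist_force: [-0.9, -0.4, -3.3]
finger_gap: 0.0432
[ 0.51593823 -0.18767205  0.05479599] 0.5028791320148804
100 [(66, 80), (77, 74), (85, 87), (250, 37), (327, 64), (334, 107)]
130 [(67, 80), (77, 77), (86, 70), (268, 192)]
150 [(66, 82), (77, 74), (84, 87), (225, 70), (276, 103), (325, 82)]
170 [(66, 82), (82, 68), (219, 71), (262, 100)]
220 [(66, 80), (76, 84), (112, 79), (319, 77)]
255 [(33, 62), (76, 87), (112, 78), (324, 69)]
290 [(76, 87), (112, 73)]
```

Run:
```python
from h import *
c=np.load('cam_wrist.npz')
for u in (150,230): print(u,[(v,*c['image'][v,u].tolist()) for v in range(52,124,3)])
u_=np.array([np.cos(.064),np.sin(.064)])
for v in (33,66,77,85,112): print(v,[ (u_@ray(c,220,v,z)[:2]).round(4) for z in (.062,.08)])
t=cam('top','top3.png')
# colour profile along lanes 1 (y=-.267) at x .36...61, z about .04
for o in (-.267,-.305,-.1878,-.348):
  row=[]
  for x in np.arange(.36,.64,.006):
    w=[x,o+.064*(x-.5),.034]; q=proj(t,w); row.append((round(float(x),3),*t['image'][int(round(q[1])),int(round(q[0]))].tolist()))
  print(o,row)
```

```text
150 [(52, 209, 185, 136), (55, 209, 186, 137), (58, 210, 186, 139), (61, 209, 184, 136), (64, 199, 165, 120), (67, 128, 101, 71), (70, 63, 49, 32), (73, 67, 54, 37), (76, 75, 64, 53), (79, 137, 136, 133), (82, 137, 135, 131), (85, 198, 201, 210), (88, 212, 216, 225), (91, 212, 216, 224), (94, 211, 215, 220), (97, 211, 216, 223), (100, 212, 216, 226), (103, 211, 216, 223), (106, 213, 217, 222), (109, 211, 216, 225), (112, 212, 216, 225), (115, 213, 217, 224), (118, 212, 217, 224), (121, 213, 216, 223)]
230 [(52, 126, 100, 71), (55, 124, 99, 69), (58, 126, 100, 72), (61, 125, 100, 70), (64, 114, 89, 62), (67, 79, 63, 45), (70, 68, 52, 37), (73, 71, 55, 37), (76, 74, 64, 57), (79, 141, 140, 137), (82, 143, 142, 139), (85, 143, 142, 138), (88, 141, 140, 136), (91, 143, 141, 138), (94, 139, 138, 134), (97, 140, 138, 136), (100, 141, 139, 136), (103, 138, 137, 133), (106, 137, 137, 133), (109, 143, 141, 137), (112, 132, 130, 127), (115, 112, 81, 54), (118, 125, 93, 64), (121, 128, 95, 65)]
33 [np.float64(0.3997), np.float64(0.4041)]
66 [np.float64(0.4129), np.float64(0.4155)]
77 [np.float6
[... 3795 characters left out ...]
 115, 100), (0.468, 126, 116, 100), (0.474, 127, 116, 101), (0.48, 130, 119, 103), (0.486, 130, 119, 103), (0.492, 130, 118, 103), (0.498, 130, 119, 103), (0.504, 132, 120, 104), (0.51, 132, 120, 104), (0.516, 134, 120, 105), (0.522, 134, 121, 105), (0.528, 134, 122, 105), (0.534, 135, 122, 106), (0.54, 134, 122, 106), (0.546, 152, 139, 119), (0.552, 163, 148, 127), (0.558, 158, 143, 123), (0.564, 157, 143, 123), (0.57, 157, 143, 124), (0.576, 157, 143, 123), (0.582, 173, 158, 137), (0.588, 182, 165, 143), (0.594, 176, 161, 139), (0.6, 171, 156, 134), (0.606, 166, 152, 131), (0.612, 165, 150, 130), (0.618, 160, 145, 125), (0.624, 157, 143, 123), (0.63, 151, 137, 119), (0.636, 143, 131, 113)]
```

```bash
python3 -m crank '{"travel":[[0.02,0,0.04],[0.04,0,0.08],[0.04,0,0.1],[0.04,0,0.1]],"turn":[0,0,0,0]}'
python3 -m crank '{"travel":[[0,0,0],[0,0,0],[0,0,0],[0,0,0],[0,0,0]],"turn":[0,0,0,0,0]}' 75
python3 -m crank '{"travel":[[0,0,-0.4],[0,0,-1.2],[0,0,-2.1],[0,0,-2.5],[0,0,-2.5]],"turn":[0,0,0,0,0]}'
python3 - <<'E'
from h import *
v=.36*np.array([np.cos(.064),np.sin(.064)])-.2994*np.array([-np.sin(.064),np.cos(.064)]); print(v)
go(v[0],v[1],.15,.064)
E
```

```text
clock: 34.13
tcp_pos: [0.5149, -0.1879, 0.052]
orientation: [0.001, -0.033, 0.999, -0.0]
wrist_force: [-0.9, 1.2, 4.7]
finger_gap: 0.0432
clock: 34.55
tcp_pos: [0.5141, -0.1879, 0.0508]
orientation: [0.0, -0.033, 0.999, 0.0]
wrist_force: [0.3, -1.1, 0.2]
finger_gap: 0.0747
clock: 34.97
tcp_pos: [0.5168, -0.1893, 0.1556]
orientation: [0.004, -0.033, 0.999, -0.002]
wrist_force: [2.0, -0.4, -0.4]
finger_gap: 0.075
[ 0.37841149 -0.27576276]
travel [ 3.596 -1.928  0.122] turn 0.002 q6 -0.56 yawnow -3.075
```

```bash
python3 -m crank '{"travel":[[0.7,-0.4,0],[1.4,-0.8,0],[2.1,-1.2,0],[2.8,-1.6,0],[3.6,-1.93,0]],"turn":[0,0,0,0,0]}' 0
python3 -m crank '{"travel":[[0,0,-0.8],[0,0,-1.6],[0,0,-2],[0,0,-2],[0,0,-2]],"turn":[0,0,0,0,0]}'
python3 - <<'E'
from h import *
s,p,r=st(); print(p)
c=cam('wrist','w15.png'); u=np.array([np.cos(.064),np.sin(.064)]);n=np.array([-u[1],u[0]])
im=c['image']
def prof(across,z,a,b):
    A=np.arange(a,b,.001); P=[proj(c,[*(t*u+across*n),z]) for t in A]
    g=cv2.remap(cv2.GaussianBlur(im,(3,3),0),np.float32([[q[0] for q in P]]),np.float32([[q[1] for q in P]]),1)[0].astype(int)
    d=np.abs(np.diff(g,axis=0)).sum(1); return [(round(float(A[i]),3),int(d[i])) for i in range(len(d)) if d[i]>25 and d[i]==d[max(0,i-3):i+4].max()]
for nm,a,z,lo,hi in (('pb lane2',-.3794,.062,.38,.44),('pb lane0',-.2194,.062,.38,.44),('pb l1',-.2994,.062,.38,.44),('long',-.2194,.076,.41,.6),('short',-.3794,.076,.46,.6),('stop l1',-.2994,.04,.53,.6)): print(nm,prof(a,z,lo,hi))
E
```

```text
clock: 35.38
tcp_pos: [0.3745, -0.275, 0.15]
orientation: [-0.0, -0.033, 0.999, 0.0]
wrist_force: [0.4, -0.8, 0.4]
finger_gap: 0.014
clock: 35.8
tcp_pos: [0.3758, -0.2748, 0.2309]
orientation: [0.0, -0.033, 0.999, -0.0]
wrist_force: [-1.4, -0.7, -1.2]
finger_gap: 0.0
[ 0.37576027 -0.27480296  0.23090996]
pb lane2 [(0.387, 84), (0.401, 41), (0.413, 34)]
pb lane0 [(0.38, 39), (0.386, 56), (0.401, 72), (0.411, 46), (0.418, 131), (0.437, 75)]
pb l1 [(0.385, 27), (0.401, 46), (0.412, 27), (0.42, 87)]
long [(0.412, 126), (0.431, 60), (0.465, 116)]
short [(0.461, 129)]
stop l1 [(0.542, 133), (0.562, 74), (0.563, 74), (0.572, 77), (0.583, 121)]
```

```bash
python3 -m crank '{"travel":[[0.05,0,0.9],[0.1,0,1.8],[0.1,0,2.7],[0.1,0,3.6],[0.1,0,4.4]],"turn":[0,0,0,0,0]}'
python3 -m crank '{"travel":[[0,0,0.25],[0,0,0.28],[0,0,0.28],[0,0,0.28]],"turn":[0,0,0,0]}'
python3 - <<'E'
from h import *
u=np.array([np.cos(.064),np.sin(.064)]); s,p,r=st(); print(p,u@p[:2],p[1]*u[0]-p[0]*u[1])
w=.38*u-.2994*np.array([-u[1],u[0]]); go(w[0],w[1],.042,.064)
E
```

```text
clock: 36.27
tcp_pos: [0.3699, -0.2727, 0.0512]
orientation: [-0.001, -0.033, 0.999, 0.001]
wrist_force: [0.5, -0.3, -0.7]
finger_gap: 0.0001
clock: 36.6
tcp_pos: [0.3717, -0.2746, 0.0438]
orientation: [-0.0, -0.033, 0.999, 0.0]
wrist_force: [0.3, 0.2, 0.5]
finger_gap: 0.0003
[ 0.37172816 -0.27462132  0.0437521 ] 0.35340335223346214 -0.2978334504486623
travel [-0.665 -0.041  0.044] turn 0.003 q6 -0.88 yawnow -3.075
```

```bash
python3 -m crank '{"travel":[[-0.2,-0.01,0],[-0.4,-0.03,0],[-0.6,-0.04,0],[-0.75,-0.04,0],[-0.8,-0.04,0]],"turn":[0,0,0,0,0]}'
for i in 1 2; do python3 -m crank '{"travel":[[-0.08,0,0],[-0.16,0,0],[-0.24,0,0],[-0.32,0,0],[-0.4,0,0]],"turn":[0,0,0,0,0]}'; done
python3 - <<'E'
from h import *
u=np.array([np.cos(.064),np.sin(.064)]); s,p,r=st(); print(p,u@p[:2],p[1]*u[0]-p[0]*u[1])
E
```

```text
clock: 37.02
tcp_pos: [0.4055, -0.2746, 0.0443]
orientation: [0.001, -0.034, 0.999, -0.001]
wrist_force: [0.3, -0.0, 0.2]
finger_gap: -0.0002
clock: 37.43
tcp_pos: [0.4194, -0.2728, 0.0436]
orientation: [-0.0, -0.033, 0.999, 0.0]
wrist_force: [-1.9, 0.6, 1.3]
finger_gap: 0.0003
clock: 37.85
tcp_pos: [0.4357, -0.2718, 0.0436]
orientation: [-0.0, -0.033, 0.999, 0.0]
wrist_force: [-2.7, 1.3, 1.3]
finger_gap: -0.0
[ 0.4357038  -0.27176608  0.04357602] 0.41743062298863676 -0.2990757018393677
```

```bash
for i in 1 2 3; do python3 -m crank '{"travel":[[-0.06,0,0],[-0.12,0,0],[-0.18,0,0],[-0.24,0,0],[-0.3,0,0]],"turn":[0,0,0,0,0]}'; done
```

```text
clock: 38.27
tcp_pos: [0.4476, -0.271, 0.0436]
orientation: [-0.0, -0.033, 0.999, 0.0]
wrist_force: [-2.3, 1.3, 0.3]
finger_gap: -0.0002
clock: 38.68
tcp_pos: [0.4552, -0.2704, 0.0435]
orientation: [-0.005, -0.032, 0.999, -0.0]
wrist_force: [-23.1, -2.0, 13.3]
finger_gap: 0.0003
clock: 39.1
tcp_pos: [0.4701, -0.2695, 0.0436]
orientation: [-0.001, -0.033, 0.999, 0.0]
wrist_force: [-3.9, -0.3, 1.5]
finger_gap: 0.0001
```

```bash
for i in 1 2; do python3 -m crank '{"travel":[[-0.05,0,0],[-0.1,0,0],[-0.1,0,0]],"turn":[0,0,0]}'; done
```

```text
clock: 39.35
tcp_pos: [0.4764, -0.2697, 0.0438]
orientation: [0.001, -0.033, 0.999, -0.0]
wrist_force: [-0.9, -0.3, -0.8]
finger_gap: -0.0004
clock: 39.6
tcp_pos: [0.4764, -0.2696, 0.0438]
orientation: [-0.003, -0.033, 0.999, -0.001]
wrist_force: [-13.0, -1.8, 7.7]
finger_gap: 0.0001
```

```bash
python3 -m crank '{"travel":[[-0.05,0,0],[-0.06,0,0],[-0.06,0,0]],"turn":[0,0,0]}'
python3 -m crank '{"travel":[[0.2,0,0],[0.6,0,0],[1.2,0,0],[1.9,0,-0.2],[2.6,0,-0.8]],"turn":[0,0,0,0,0]}'
python3 -m crank '{"travel":[[0,0,-0.9],[0,0,-1.8],[0,0,-2.7],[0,0,-3.4],[0,0,-3.4]],"turn":[0,0,0,0,0]}'
python3 -m crank '{"travel":[[0,0,0],[0,0,0]],"turn":[0,0]}'
cat > /tmp/m.py <<'E'
from h import *
import sys
c=cam(sys.argv[1],'x_%s.png'%sys.argv[2]); u=np.array([np.cos(.064),np.sin(.064)]);n=np.array([-u[1],u[0]])
im=c['image']; s,p,r=st(); print(p)
def prof(across,z,a,b):
    A=np.arange(a,b,.001); P=[proj(c,[*(t*u+across*n),z]) for t in A]
    g=cv2.remap(cv2.GaussianBlur(im,(3,3),0),np.float32([[q[0] for q in P]]),np.float32([[q[1] for q in P]]),1)[0].astype(int)
    d=np.abs(np.diff(g,axis=0)).sum(1); return [(round(float(A[i]),3),int(d[i])) for i in range(len(d)) if d[i]>22 and d[i]==d[max(0,i-3):i+4].max()]
for nm,a,z,lo,hi in (('pb lane2',-.3794,.062,.44,.50),('pb l1',-.2994,.062,.44,.5),('pb lane0',-.2194,.062,.44,.50),('long',-.2194,.076,.48,.67),('short',-.3794,.076,.53,.67),('stop l1',-.2994,.04,.6,.67)): print(nm,prof(a,z,lo,hi))
E
python3 /tmp/m.py wrist 1; python3 /tmp/m.py top 2
```

```text
clock: 39.85
tcp_pos: [0.4765, -0.2696, 0.0438]
orientation: [-0.005, -0.032, 0.999, -0.001]
wrist_force: [-20.1, -3.3, 12.0]
finger_gap: 0.0
clock: 40.27
tcp_pos: [0.3766, -0.2748, 0.0736]
orientation: [-0.001, -0.034, 0.999, 0.001]
wrist_force: [-0.5, -0.3, 0.4]
finger_gap: -0.0001
clock: 40.68
tcp_pos: [0.3814, -0.2791, 0.2185]
orientation: [0.005, -0.033, 0.999, -0.005]
wrist_force: [0.5, -1.0, -0.2]
finger_gap: 0.0001
clock: 40.85
tcp_pos: [0.3786, -0.2761, 0.2115]
orientation: [0.001, -0.033, 0.999, -0.0]
wrist_force: [-0.0, -0.1, -0.7]
finger_gap: 0.0001
[ 0.37803098 -0.27566771  0.21076199]
pb lane2 [(0.445, 43), (0.464, 33)]
pb l1 []
pb lane0 [(0.443, 77), (0.464, 49)]
long [(0.629, 34)]
short [(0.63, 38)]
stop l1 []
[ 0.37775308 -0.27536852  0.21036229]
pb lane2 [(0.484, 41)]
pb l1 [(0.47, 51), (0.483, 40)]
pb lane0 [(0.469, 24), (0.47, 24), (0.484, 41), (0.498, 59)]
long [(0.483, 40), (0.497, 61), (0.637, 25), (0.638, 25), (0.639, 25), (0.647, 57), (0.652, 34), (0.661, 30), (0.662, 30)]
short [(0.551, 73), (0.552, 73), (0.557, 43), (0.638, 27), (0.649, 43), (0.656, 24), (0.663, 27)]
stop l1 [(0.638, 41), (0.643, 39), (0.653, 52), (0.661, 40), (0.669, 23)]
```

```bash
python3 -m crank '{"travel":[[-0.8,0,-0.2],[-1.6,0,-0.4],[-2.4,0,-0.6],[-3.2,0,-0.6],[-3.9,0,-0.6]],"turn":[0,0,0,0,0]}' 85
python3 -m crank '{"travel":[[0,0,0],[0,0,0],[0,0,0]],"turn":[0,0,0]}'
sed -i 's/^for nm/print("VIS",[proj(c,[*(.64*u+a*n),.076]).round(0).tolist() for a in (-.2194,-.3794)])\nfor nm/' /tmp/m.py
python3 /tmp/m.py wrist 3
```

```text
clock: 41.37
tcp_pos: [0.5355, -0.2651, 0.2344]
orientation: [-0.0, -0.033, 0.999, 0.0]
wrist_force: [0.3, -1.4, 0.0]
finger_gap: 0.0606
clock: 41.62
tcp_pos: [0.5328, -0.265, 0.234]
orientation: [-0.001, -0.033, 0.999, 0.001]
wrist_force: [-0.1, 0.0, 0.4]
finger_gap: 0.0853
[ 0.53260157 -0.26516783  0.234571  ]
VIS [[317.0, 277.0], [187.0, 277.0]]
pb lane2 [(0.466, 101), (0.482, 51)]
pb l1 [(0.443, 34), (0.469, 51), (0.48, 45), (0.495, 48)]
pb lane0 [(0.48, 28), (0.494, 45)]
long [(0.491, 46), (0.51, 35), (0.514, 33), (0.639, 73), (0.645, 76), (0.656, 68), (0.662, 39), (0.663, 39)]
short [(0.54, 84), (0.555, 36), (0.629, 39), (0.636, 76), (0.646, 63), (0.656, 58), (0.657, 58), (0.663, 39)]
stop l1 [(0.6, 35), (0.633, 86), (0.639, 92), (0.651, 120), (0.669, 55)]
```

Run:
```python
from h import *
c=np.load('cam_wrist.npz'); u=np.array([np.cos(.064),np.sin(.064)]);n=np.array([-u[1],u[0]]); im=cv2.GaussianBlur(c['image'],(3,3),0)
for nm,a0,L in (('long',-.2194,(.53,.57,.60,.63)),('short',-.3794,(.57,.59,.61,.63))):
  for t in L:
    A=np.arange(a0-.035,a0+.035,.001); P=np.float32([proj(c,[*(t*u+a*n),.076]) for a in A])
    g=cv2.remap(im,P[None,:,0],P[None,:,1],1)[0].astype(int); d=np.abs(np.diff(g,axis=0)).sum(1)
    print(nm,t,[(round(float(A[i]),4),int(d[i])) for i in range(len(d)) if d[i]>30 and d[i]==d[max(0,i-3):i+4].max()])
t=np.load('cam_top.npz'); print('bar',[ray(t,190+(a+.5)/3.4-.5,110+(b+.5)/3.4-.5,.064).round(4)[:2] for a,b in((204.5,157),(107,157),(301,157))])
go(.62,.038,.24,0)
```

```text
long 0.53 [(-0.2494, 38), (-0.2364, 46), (-0.2354, 46), (-0.1924, 33)]
long 0.57 [(-0.2484, 72), (-0.2424, 104), (-0.1924, 37)]
long 0.6 [(-0.2494, 68), (-0.2424, 109), (-0.1984, 118)]
long 0.63 [(-0.2414, 83), (-0.1974, 121)]
short 0.57 [(-0.4114, 52), (-0.3964, 68), (-0.3564, 45), (-0.3494, 35)]
short 0.59 [(-0.4054, 47), (-0.3964, 59), (-0.3564, 51), (-0.3494, 38)]
short 0.61 [(-0.3964, 63), (-0.3564, 35), (-0.3494, 68)]
short 0.63 [(-0.3974, 115), (-0.3804, 45), (-0.3534, 36)]
bar [array([0.6809, 0.0396]), array([0.6814, 0.1236]), array([ 0.6804, -0.0434])]
travel [-2.681  7.419 -0.13 ] turn 0.066 q6 -0.66 yawnow -3.075
```

```bash
python3 -m crank '{"travel":[[-0.3,0.9,0],[-0.6,1.8,0],[-0.9,2.7,0],[-1.2,3.6,0],[-1.4,4.5,0]],"turn":[0.012,0.024,0.036,0.05,0.066]}' 0
python3 -m crank '{"travel":[[-0.3,0.8,0],[-0.6,1.6,0],[-0.8,2.4,0],[-0.9,2.7,0],[-0.9,2.7,0]],"turn":[0,0,0,0,0]}'
python3 -m crank '{"travel":[[0,0,0],[0,0,0]],"turn":[0,0]}'
python3 - <<'E'
from h import *
c=cam('wrist','wb.png'); s,p,r=st(); print(p)
im=cv2.GaussianBlur(c['image'],(3,3),0)
def prof(A,f):
    P=np.float32([proj(c,f(a)) for a in A]); g=cv2.remap(im,P[None,:,0],P[None,:,1],1)[0].astype(int); d=np.abs(np.diff(g,axis=0)).sum(1)
    return [(round(float(A[i]),4),int(d[i])) for i in range(len(d)) if d[i]>20 and d[i]==d[max(0,i-3):i+4].max()]
for y in(.11,.09,-.01,-.03): print('x at y',y,prof(np.arange(.62,.73,.001),lambda a:[a,y,.064]))
for x in(.675,.681): print('y at x',x,prof(np.arange(-.09,.16,.001),lambda a:[x,a,.064]))
go(.681,.039,.09,0)
E
```

```text
clock: 42.08
tcp_pos: [0.577, -0.0813, 0.2359]
orientation: [0.0, 0.001, 1.0, 0.0]
wrist_force: [0.6, -0.7, -0.5]
finger_gap: 0.0252
clock: 42.5
tcp_pos: [0.6132, 0.028, 0.2357]
orientation: [-0.0, -0.002, 1.0, 0.0]
wrist_force: [-0.8, 0.1, 0.1]
finger_gap: 0.0002
clock: 42.67
tcp_pos: [0.613, 0.0244, 0.2358]
orientation: [-0.0, 0.001, 1.0, -0.0]
wrist_force: [0.4, -0.1, -0.4]
finger_gap: -0.0001
[0.61309234 0.02414169 0.23581418]
x at y 0.11 [(0.634, 90), (0.641, 51), (0.648, 47), (0.66, 42), (0.691, 91), (0.728, 42)]
x at y 0.09 [(0.633, 83), (0.634, 83), (0.641, 52), (0.647, 58), (0.659, 46), (0.691, 90)]
x at y -0.01 [(0.631, 45), (0.64, 25), (0.646, 31), (0.69, 53)]
x at y -0.03 [(0.631, 47), (0.64, 27), (0.646, 36), (0.689, 49), (0.715, 62)]
y at x 0.675 [(-0.063, 67), (-0.044, 51), (0.124, 92), (0.13, 27)]
y at x 0.681 [(-0.065, 62), (-0.051, 21), (-0.044, 52), (0.009, 40), (0.021, 46), (0.028, 42), (0.04, 21), (0.123, 92), (0.129, 30)]
travel [-1.698  0.376  3.645] turn -0.002 q6 -0.09 yawnow 3.14
```

```bash
python3 -m crank '{"travel":[[-0.6,0.15,0.3],[-1.2,0.3,0.9],[-1.6,0.4,1.8],[-1.6,0.4,2.7],[-1.6,0.4,3.4]],"turn":[0,0,0,0,0]}'
python3 -m crank '{"travel":[[0,0,0.1],[0,0,0.1],[0,0,0.1]],"turn":[0,0,0]}'
python3 - <<'E'
from h import *
go(.677,.040,.066,0)
E
```

```text
clock: 43.13
tcp_pos: [0.6773, 0.04, 0.0966]
orientation: [-0.001, 0.001, 1.0, -0.0]
wrist_force: [0.2, 0.3, -0.5]
finger_gap: 0.0001
clock: 43.38
tcp_pos: [0.6782, 0.0406, 0.0973]
orientation: [0.001, 0.001, 1.0, -0.0]
wrist_force: [0.5, 0.4, -0.5]
finger_gap: 0.0002
travel [ 0.03  -0.015  0.781] turn -0.001 q6 -0.06 yawnow 3.14
```

```bash
python3 -m crank '{"travel":[[0.03,-0.01,0.3],[0.03,-0.01,0.6],[0.03,-0.01,0.75],[0.03,-0.01,0.85],[0.03,-0.01,0.85]],"turn":[0,0,0,0,0]}'
python3 -m crank '{"travel":[[0,0,0.06],[0,0,0.12],[0,0,0.12]],"turn":[0,0,0]}'
python3 -m crank '{"travel":[[0,0,0.05],[0,0,0.1],[0,0,0.1]],"turn":[0,0,0]}'
```

```text
clock: 43.8
tcp_pos: [0.6767, 0.0412, 0.0619]
orientation: [0.0, -0.0, 1.0, -0.0]
wrist_force: [-0.6, -0.5, 2.6]
finger_gap: 0.0004
clock: 44.05
tcp_pos: [0.6768, 0.0413, 0.0574]
orientation: [0.0, -0.0, 1.0, -0.0]
wrist_force: [-1.4, -0.5, 5.0]
finger_gap: -0.0
clock: 44.3
tcp_pos: [0.6769, 0.0413, 0.0541]
orientation: [0.001, -0.0, 1.0, -0.0]
wrist_force: [-2.0, -1.5, 6.5]
finger_gap: -0.0001
```

Nearly 10 mm down at 6.5 N; a little more to reach the hard end, then up and away.

```bash
python3 -m crank '{"travel":[[0,0,0.05],[0,0,0.08],[0,0,0.08],[0,0,0.08]],"turn":[0,0,0,0]}'
python3 -m crank '{"travel":[[0,0,-0.2],[0,0,-0.6],[0,0,-1.4],[0,0,-2.4],[0,0,-3.4]],"turn":[0,0,0,0,0]}'
python3 -m crank '{"travel":[[0.4,-0.1,-0.4],[0.9,-0.2,-0.6],[1.5,-0.2,-0.6],[1.5,-0.2,-0.6],[1.5,-0.2,-0.6]],"turn":[0,0,0,0,0]}'
python3 /tmp/m.py top 9
python3 - <<'E'
from h import *
c=np.load('cam_top.npz'); a=cv2.imread('pics/top0.png'); b=cv2.cvtColor(c['image'],cv2.COLOR_RGB2BGR)
for n,(x,y,w,h) in {'can':(118,130,30,38),'dolly':(168,120,30,32)}.items(): print(n,np.abs(a[y:y+h,x:x+w].astype(int)-b[y:y+h,x:x+w]).mean().round(1))
print(get_state()['clock'],get_state()['wrist_force'])
E
```

```text
clock: 44.63
tcp_pos: [0.677, 0.0413, 0.0537]
orientation: [0.002, -0.0, 1.0, -0.0]
wrist_force: [-7.9, -1.2, 22.1]
finger_gap: -0.0002
clock: 45.05
tcp_pos: [0.6754, 0.0418, 0.1855]
orientation: [-0.002, -0.0, 1.0, 0.0]
wrist_force: [1.3, 0.6, -0.5]
finger_gap: 0.0001
clock: 45.47
tcp_pos: [0.6154, 0.0337, 0.2097]
orientation: [-0.0, -0.0, 1.0, 0.0]
wrist_force: [0.6, 0.1, 0.6]
finger_gap: 0.0001
[0.61647508 0.03362309 0.20959802]
VIS [[325.0, 164.0], [381.0, 160.0]]
pb lane2 [(0.483, 36)]
pb l1 [(0.47, 28), (0.472, 28), (0.483, 36)]
pb lane0 [(0.484, 36), (0.498, 53)]
long [(0.483, 39), (0.497, 57), (0.638, 24), (0.647, 52), (0.652, 30), (0.654, 30), (0.656, 30), (0.661, 28), (0.662, 28)]
short [(0.551, 69), (0.557, 40), (0.636, 25), (0.638, 25), (0.649, 40), (0.663, 25)]
stop l1 [(0.638, 37), (0.643, 35), (0.653, 48), (0.661, 37)]
can 1.6
dolly 1.1
45.5167 [0.98603124 0.24351051 0.45559223]
```

```bash
python3 -c "
from workcell import *
print(hand_in())"
```

```text
the job is handed in; nothing more can be done
None
```

The job is done and handed in at about 45.5 s on the robot's clock. Two cauls were on the bench, the long and the short; there was no middle one.

- **Squaring:** I pushed each caul against both fences and felt both contacts, with 12–18 N at the end fence and 3–9 N at the long fence. Each was then picked up from the corner.
- **Loading:** The long caul went into the left lane and the short into the right, both cork up. The long one later showed about 19 mm from its stop, and the sled had shifted about 6 mm. I took this to be the announced knock. I re-gripped it twice and seated it against the stop.
- **Sled:** I pushed it through the detent until it met a hard stop. The force fell to near zero as it snapped in, then rose to 20 N without further movement. There is no direct reading of the sled joint, but its place in the images matches home. The push peaked at 23 N near the detent, more than the roughly 8 N expected.
- **Start bar:** It was pressed within about 2 mm of its middle to its hard end, about 10 mm down at 22 N, then released.

**Last checks:**
- **Gap to the stop:** The wrist camera gave about 0–3 mm for the long caul and 4 mm for the short. The coarser top camera gave about 5 mm for both, so the two disagree slightly but both are under 10 mm.
- **Straightness:** Both cauls measured straight in their lanes before the bar was pressed.
- **Bystanders:** The spray can and rubber dolly look unchanged from the start.
- **Not measured:** I did not read the bar's tilt or its return to the top directly.

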